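# Lock candle tins in the curing tray and set the timer

### The arm

A 6-joint arm with a two-finger parallel gripper is mounted at the origin on a cart in front of the work surface, level with it; the furniture and walls round the work are solid. World frame = base frame: x ahead of the robot, y to its left, z up, the work surface at z = 0. Lengths are in m, angles in rad, forces in N, time in s.
With the tool pointing down it reaches from about 0.35 to 0.875 m from the base axis. Payload 15.5 kg.
Tool frame: the origin (TCP) lies between the finger pads, 19 mm behind the fingertips; this is the grasp point; z points along the fingers, y is the line along which they close (so a half turn about z gives the same grasp; the last joint's range is limited). The gripper opens to 85 mm and grips with 20 to 120 N. Pads are 22 mm wide; open, the fingers measure 114 mm over their backs; the gripper's body (76 mm by 85 mm) begins 54 mm behind the grasp point. The pads swing forward as they close: fully open they stand 13 mm farther back than shut.
Start: joints at [1.052, 0.494, 1.345, -0, 1.302, -0.096], TCP at [0.257, 0.57, 0.25] pointing down, gripper open.
Joint ranges: [-2.91, 2.91], [-0.82, 2.16], [0.22, 2.67], [-1.22, 4.37], [0.12, 2.79], [-3.08, 3.08]. Speed limits (rad/s): [1.89, 1.89, 2.57, 3.01, 3.01, 3.01].

### API

Orientations are given as [roll, pitch, yaw] about the fixed x, y, z axes, in that order (R = Rz(yaw) Ry(pitch) Rx(roll)).
In Python, from plant import manip, cams gives the robot as it stands. The module is installed in compiled form; this text tells all that it offers.
- The arm moves only by the shell command python3 -m crank 'ROWS' [FORCE]. ROWS is JSON, a list of rows, each an object of numbers: "tx", "ty", "tz": the shift along the tool's x, y, z in units of 30 mm (1.0 is 30 mm); "twist": the turn about the tool's z in units of 5 degrees (1.0 is 5 degrees); "fingers": the opening, from -1 (shut) to 1 (fully open). A call has 1 to 20 rows; each row is the pose to reach, as a shift and turn from the pose commanded when the call began, along the tool's axes at that moment; what a row does not reach only later rows make up. A row lasts 1/12 s, in which the tool goes at most 41.7 mm and 7.16 degrees, less where a joint would pass 70% of its speed; a pose out of reach is approached as far as the arm can. A call with a gripper value outside its range is refused whole. The fingers move at their own pace and stop on an object; FORCE is the grip in N (left out, the last holds). Time passes only in rows, so rows that repeat a pose let the fingers close. It gives the time, the measured TCP pose, the force, the opening and the grip force at its end, in the units of the state.
- manip.sense(): the state, without advancing time (a new reading comes with each control period).
- cams.read_camera(name): name is "side" or "top" or "wrist"; returns the picture (400x640x3 uint8, blue, green, red); there is no depth.
- cams.camera_params(name): a dict with "K" (3x3 intrinsics, pixels), "distortion" ([k1, k2, p1, p2, k3] as OpenCV has them; the pictures are not rectified), "T" (4x4, takes a point from camera to world coordinates); the wrist camera has in their place "hand_eye" (4x4, takes a point from camera to tool coordinates, whose origin is the TCP and whose axes are the flange's). Camera axes: x right, y up, looking along -z (the intrinsics and any distortion apply to the point x, -y, -z); pixel columns grow to the right and rows downward; lengths in m; the calibration is good to about 2 mm. A picture is of the moment at which its call begins: read the wrist's pose just before it. camera_params takes no time and is no camera call.
- manip.sign_off(): hands the job in; it is judged then, once.
The state is a dict: "t": time; "qpos": joint angles; "joint_vel": joint speeds; "joint_torque": joint torques, N m; "eef_pos": TCP position; "orientation": TCP orientation; "wrist_force": force on the tool from outside, world axes, zero at the start; "torque": the same for the moment, N m; "gripper_width": opening from 0.0 (shut) to 1.0 (fully open); "grasp_force": force on a finger pad.
Only numpy, scipy, OpenCV 4.12 (cv2) and the standard library are available. Lean on these libraries where they do the work, as an engineer would, in place of code of your own. Each camera call takes 0.05 s, during which the arm holds its last target. There are 200 camera calls.

### The job

Put all the candle tins that are out on the worktop into the grey curing tray, each standing flat in its own pocket. Then swing the blue keeper bar shut over them until it meets its stop, drop the red-headed locking pin from its wooden block right down through the knuckles and the bar's eye until its collar sits on the top knuckle, and last of all turn the timer's dial until its pointer stands at the red marker. Leave the candle, the flower pot and the roll of tape alone.

Things in the scene. Friction and masses are not known exactly. Their poses are not given: they have to be found in the camera images.
- tray: Grey tray, 160 (x) by 180 (y) mm, fixed; origin under its centre, z up, front to -x. Four square pockets 68 mm wide, floor 8 mm and wall tops 22 mm above the worktop, pitch 74 mm in x, 92 mm in y. Keeper hinge post behind it at x = +118 mm; in front at x = -118 mm two fixed aluminium knuckles, 40 mm square, 34 to 46 and 64 to 76 mm up, on an upright at their -y side, the bar's stop.
- tray_pocket0 (a point): Centre of the floor of pocket 0 (front row, +y side of the tray).
- tray_pocket1 (a point): Centre of the floor of pocket 1 (front row, -y side of the tray).
- tray_pocket2 (a point): Centre of the floor of pocket 2 (back row, +y side of the tray).
- tray_pocket3 (a point): Centre of the floor of pocket 3 (back row, -y side of the tray).
- tray_hole (a point): Centre of the hole of the upper knuckle at its top face, 76 mm above the worktop; z is the axis of the hole. Through holes of 17 mm; the pin's shank is 14 mm.
- keeper (a joint): Angle (rad) of the blue keeper bar about its upright hinge: 0 = shut against the stop, its eye exactly between the knuckles; up to 1.7 open, towards the tray's +y side (clockwise from above). Friction 0.1 N m, stays where left. Bar 54 mm wide, 52 to 60 mm above the worktop: clears seated tins by 6 mm. Its eye (36 mm square, 17 mm hole, 50 to 62 mm up) is 236 mm from the hinge.
- keeper_hinge (a point): Point on the hinge axis of the keeper bar, 60 mm above the worktop.
- keeper_handle (a point): Top of the bar's upright black handle, a round post 18 mm across that stands from 60 to 102 mm above the worktop, 125 mm from the hinge axis.
- pin: Loose pin, upright in the wooden block, collar on the block. Steel shank 14 mm across, 48 mm long, tapered tip; then a collar 30 mm across, 5 mm thick; then a red head 20 by 20 mm, 53 to 89 mm from the tip, faces square to the pin's x and y. Origin at the tip, z towards the head. 90 g. Fully home its tip is 28 mm above the worktop.
- pin_grip (a point): Point on the pin's axis in the red head, 74 mm above the tip: a good height for the TCP.
- pin_stand: Light wooden block 70 by 70 by 50 mm, fixed, with a vertical 18 mm through hole in its middle where the pin is parked; origin under its centre.
- timer: White timer box 100 by 100 by 36 mm, fixed, with a ring of black ticks on top; origin under its centre.
- timer_dial (a joint): Angle (rad) of the black dial on top of the timer, vertical axis; grows clockwise seen from above. Turns without end, light friction (0.03 N m), stays where it is left.
- timer_grip (a point): Point on the dial's axis, 62 mm above the worktop, in the dial's bar grip (52 mm long along the pointer's direction, 14 mm wide, from 46 to 72 mm above the worktop). x points along the pointer.
- timer_pointer (a point): Point of the dial's pointer (white line), 34 mm out from the axis.
- timer_mark (a point): The red marker, 34 mm out from the dial's axis: where the pointer has to stand. It differs from start to start, does not turn with the dial, and lies 0.8 to 2.4 rad clockwise of the pointer at the start.
- tin1: Silver candle tin 1 with its lid on, 62 mm across, 38 mm high, about 90 g; origin under its centre. May be absent.
- tin2: Silver candle tin 2 with its lid on, 62 mm across, 38 mm high, about 90 g; origin under its centre. May be absent.
- tin3: Silver candle tin 3 with its lid on, 62 mm across, 38 mm high, about 90 g; origin under its centre. May be absent.
- tin4: Silver candle tin 4 with its lid on, 62 mm across, 38 mm high, about 90 g; origin under its centre. May be absent.
- candle: White pillar candle, 75 mm across, 102 mm high, bystander; origin under its centre.
- pot: Terracotta flower pot, 85 mm across, 70 mm high, bystander; origin under its centre.
- tape: Roll of tape lying flat, 96 mm across, 25 mm high, bystander; origin under its centre.
Mind the look-alikes: they are no part of the job. What is shaped like the tin1 but black is not meant.

How it is judged:
On the way, in this order (a step that is already met when the one before it is completed fails the run):
1. all tins stand flat in pockets of the tray (x of tin1 in the frame of tray between -0.07 and 0.07 m and y of tin1 in the frame of tray between -0.08 and 0.08 m and z of tin1 in the frame of tray between 0.004 and 0.012 m and angle between each of tin1, tin2, tin3, tin4's own z axis and vertical below 0.1 rad and x of tin2 in the frame of tray between -0.07 and 0.07 m and y of tin2 in the frame of tray between -0.08 and 0.08 m and z of tin2 in the frame of tray between 0.004 and 0.012 m and x of tin3 in the frame of tray between -0.07 and 0.07 m and y of tin3 in the frame of tray between -0.08 and 0.08 m and z of tin3 in the frame of tray between 0.004 and 0.012 m and x of tin4 in the frame of tray between -0.07 and 0.07 m and y of tin4 in the frame of tray between -0.08 and 0.08 m and z of tin4 in the frame of tray between 0.004 and 0.012 m), for 0.2 s.
2. the keeper bar is shut against its stop (value of joint keeper below 0.02 rad), for 0.2 s.
3. the pin is threaded through both knuckles and the bar's eye, fully home (horizontal distance between pin and tray_hole below 0.004 m and angle between the z axis of pin and the z axis of tray, either way round below 0.08 rad and z of pin in the frame of tray between 0.024 and 0.031 m and value of joint keeper below 0.02 rad), for 0.2 s.
4. the pointer of the dial stands at the red marker (horizontal distance between timer_pointer and timer_mark below 0.004 m), for 0.2 s.
At the end, for the whole second after the job is handed in: All tins present are flat in pockets (underside within 4 mm of the floor, tilt under 0.1 rad); bar shut (under 0.02 rad); pin upright within 4 mm of the hole axis, its collar within 3 mm of the top knuckle; pointer within 4 mm of the red marker; all at rest (all of step 1 and all of step 3 and horizontal distance between timer_pointer and timer_mark below 0.004 m and linear speed of each of pin, tin1, tin2, tin3, tin4 below 0.02 m/s); the robot touches nothing.
It fails at once if the candle is pushed more than 30 mm away or knocked over (distance of candle from where it was at the start of the episode above 0.03 m or angle between candle's own z axis and vertical above 0.5 rad).
It fails at once if the pot is pushed more than 30 mm away or knocked over (distance of pot from where it was at the start of the episode above 0.03 m or angle between pot's own z axis and vertical above 0.5 rad).
It fails at once if the tape is pushed more than 30 mm away or knocked over (distance of tape from where it was at the start of the episode above 0.03 m or angle between tape's own z axis and vertical above 0.5 rad).
Of tin1, tin2, tin3, tin4 only 3 to 4 are there at a start; the rules pass over those that are not, and their reading is None.
At some moment in a run one of tin1, tin2, tin3, tin4 may be knocked a few centimetres aside while the robot is not near it.
It also fails if it takes over 200 s, if anything falls off the work surface, if the arm or the gripper's body presses on something with over 40 N, if the wrist force passes 120 N, or if a joint passes its speed limit or range.

## Working session

There is one attempt and no reset: what is moved stays moved. The work goes in short steps, Python scripts to look and compute and a shell command to move; the robot and the scene stay as the last step left them, time stands still between calls to the robot, and variables do not carry over. Pictures are saved under pics/ and viewed, at most 14 in all, crops included, and the job is handed in when it is done.

```bash
ls; mkdir -p pics
cat > h.py <<'E'
import numpy as np, cv2
from plant import manip, cams
from scipy.spatial.transform import Rotation as R
def pose():
    s=manip.sense(); T=np.eye(4); T[:3,:3]=R.from_euler('xyz',s['orientation']).as_matrix(); T[:3,3]=s['eef_pos']; return T
def camT(n):
    p=cams.camera_params(n)
    return p,(pose()@np.array(p['hand_eye']) if 'hand_eye' in p else np.array(p['T']))
def shot(n,f=None):
    p,T=camT(n); im=cams.read_camera(n)
    if f: cv2.imwrite('pics/'+f,im)
    return im,p,T
def ray(uv,p,T):
    u=cv2.undistortPoints(np.array(uv,float).reshape(-1,1,2),np.array(p['K']),np.array(p['distortion']))[:,0]
    d=np.c_[u[:,0],-u[:,1],-np.ones(len(u))]@T[:3,:3].T
    return T[:3,3],d
def onplane(uv,z,p,T):
    o,d=ray(uv,p,T); return o+d*((z-o[2])/d[:,2])[:,None]
def project(P,p,T):
    q=(np.atleast_2d(P)-T[:3,3])@T[:3,:3]; q=q*[1,-1,-1]
    return cv2.projectPoints(q,np.zeros(3),np.zeros(3),np.array(p['K']),np.array(p['distortion']))[0][:,0]
def tool(P):
    "target world xyz -> shift in tool axes, units of 30mm"
    T=pose(); return (T[:3,:3].T@(np.array(P)-T[:3,3]))/0.03
E
python3 - <<'E'
from h import *
for n in('top','side'):
    im,p,T=shot(n,n+'0.png'); print(n,np.round(T,3).tolist(),np.round(p['K'],1).tolist(),p['distortion'])
print(cams.camera_params('wrist'))
print(manip.sense())
E
```

```text
pics
top [[0.011, 0.989, -0.147, 0.392], [-1.0, 0.014, 0.016, 0.04], [0.018, 0.147, 0.989, 1.441], [0.0, 0.0, 0.0, 1.0]] [[438.0, 0.0, 319.7], [0.0, 438.0, 197.4], [0.0, 0.0, 1.0]] [-0.03753941  0.          0.          0.          0.        ]
side [[-0.743, 0.478, -0.468, -0.24], [-0.669, -0.55, 0.501, 0.923], [-0.018, 0.685, 0.728, 1.394], [0.0, 0.0, 0.0, 1.0]] [[468.1, 0.0, 317.9], [0.0, 468.1, 197.2], [0.0, 0.0, 1.0]] [-0.12801513  0.          0.          0.          0.        ]
{'K': array([[288.76925963,   0.        , 317.22651783],
       [  0.        , 288.76925963, 206.47875286],
       [  0.        ,   0.        ,   1.        ]]), 'distortion': array([0.01174029, 0.        , 0.        , 0.        , 0.        ]), 'hand_eye': array([[-1.10830573e-03,  9.55288635e-01,  2.95672783e-01,
         7.47698346e-02],
       [ 9.99999363e-01,  9.95800967e-04,  5.31085999e-04,
         6.77670888e-04],
       [ 2.12909176e-04,  2.95673183e-01, -9.55289131e-01,
        -1.23793287e-01],
       [ 0.00000000e+00,  0.00000000e+00,  0.00000000e+00,
         1.00000000e+00]])}
{'t': 0.1, 'qpos': array([ 1.05148241e+00,  4.94143241e-01,  1.34607137e+00,  7.90241926e-06,
        1.30250731e+00, -9.55017624e-02]), 'joint_vel': array([ 0.00198389,  0.00032546, -0.00073923,  0.00036572,  0.00220603,
        0.00023087]), 'joint_torque': array([ 1.35424565e-03, -8.83570075e+01, -3.84562469e+01,  1.15352873e-05,
        5.15818523e-03, -2.66664762e-05]), 'eef_pos': array([0.25686665, 0.56943882, 0.24944532]), 'orientation': array([-3.14046925e+00, -1.15266292e-04,  2.71777834e+00]), 'wrist_force': array([-0.29948695, -0.34718811, -0.27978293]), 'torque': array([-0.00830483,  0.00771623, -0.01404743]), 'grasp_force': 0.0, 'gripper_width': 1.0024941927502302}
```

View pics/top0.png

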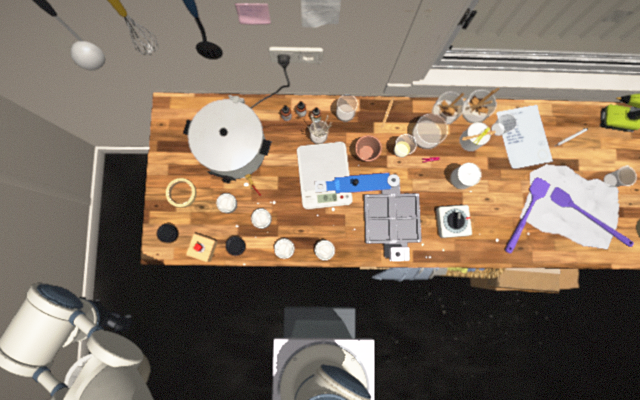

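View pics/side0.png

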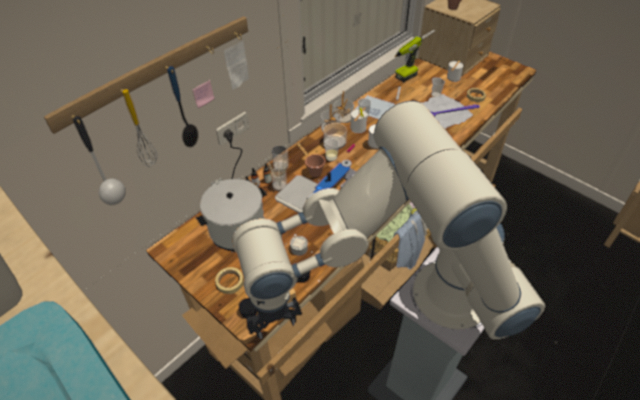

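Silver tins in the top view are at about (226,203), (261,218), (284,248) and (325,250). Look-alikes to avoid are the black tins at (167,233) and (235,245), the white candle at (466,176), and the tape at (180,193). The pin is at (198,247), the tray at (392,218), the timer at (454,221), and the blue bar's handle at about (355,182). I'll check these choices in one crop.

```bash
cat > m1.py <<'E'
from h import *
im,p,T=shot('top')
c=cv2.resize(im[140:270,150:480],None,fx=2.4,fy=2.4,interpolation=cv2.INTER_CUBIC); cv2.imwrite('pics/crop1.png',c)
g=lambda uv,z:np.round(onplane(uv,z,p,T)[0][:2],3)
hsv=cv2.cvtColor(im,cv2.COLOR_BGR2HSV)
m=((hsv[...,1]<60)&(hsv[...,2]>130)).astype(np.uint8)
for a in [(226,203),(261,218),(284,248),(325,250)]:
    w=np.zeros_like(m); cv2.circle(w,a,14,1,-1)
    ys,xs=np.nonzero(m&w); (x,y),r=cv2.minEnclosingCircle(np.c_[xs,ys].astype(np.float32)); print('tin',(xs.mean(),ys.mean()),(x,y,r),g((xs.mean(),ys.mean()),.036),g((x,y),.038))
b=((hsv[...,0]>95)&(hsv[...,0]<125)&(hsv[...,1]>130)&(hsv[...,2]>80)).astype(np.uint8); b[:130]=0;b[:,:300]=0;b[:,420:]=0
ys,xs=np.nonzero(b); print('bar',cv2.minAreaRect(np.c_[xs,ys].astype(np.float32)))
for n,uv,z in [('pin',(198,247),.09),('stand',(201,247),.05),('tray c',(392,218),.022),('knuckle',(399,254),.076),('timer',(454,221),.036),('candle',(466,174),.102),('pot',(367,147),.07),('tape',(180,193),.025),('handle',(355,182),.1),('blk',(235,245),.03),('blk',(167,233),.03)]: print(n,g(uv,z))
E
python3 m1.py
```

```text
tin (np.float64(226.12101910828025), np.float64(202.5095541401274)) (226.2906951904297, 202.47674560546875, 10.031915664672852) [0.581 0.32 ] [0.581 0.319]
tin (np.float64(260.80877742946706), np.float64(218.05956112852664)) (260.7042236328125, 218.05633544921875, 10.205347061157227) [0.532 0.206] [0.532 0.206]
tin (np.float64(283.8317757009346), np.float64(248.14018691588785)) (283.7755126953125, 248.24490356445312, 10.30009651184082) [0.437 0.13 ] [0.436 0.13 ]
tin (np.float64(324.32615384615383), np.float64(249.7323076923077)) (324.22222900390625, 249.77777099609375, 10.295138359069824) [0.433 0.001] [0.433 0.001]
bar ((358.1461486816406, 182.86923217773438), (15.652475357055664, 62.98830795288086), 86.05481719970703)
pin [0.435 0.389]
stand [0.436 0.39 ]
tray c [ 0.539 -0.22 ]
knuckle [ 0.421 -0.23 ]
timer [ 0.53  -0.419]
candle [ 0.673 -0.441]
pot [ 0.763 -0.133]
tape [0.611 0.474]
handle [ 0.642 -0.091]
blk [0.445 0.287]
blk [0.48  0.507]
```

View pics/crop1.png

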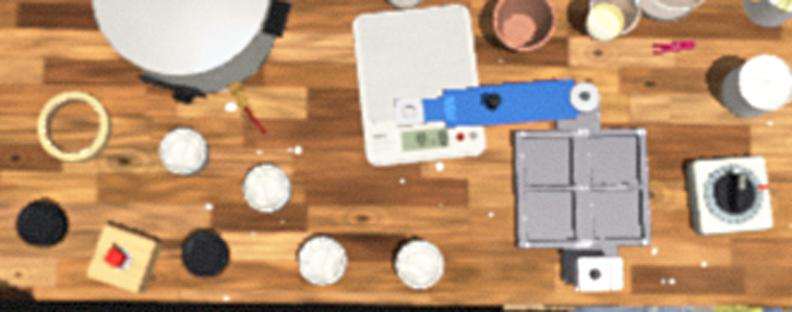

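The crop confirms four silver-white tins and the two black decoys. The bar lies open at about 90°, with its eye over the kitchen scale. Next I'll look from above the tray.

```bash
python3 -c "
from h import *
print(tool([.48,-.2,.36]), manip.sense()['qpos'])"
```

```text
[-17.32656131 -20.32416128  -3.66420282] [ 1.05143890e+00  4.94083094e-01  1.34600346e+00 -4.29451775e-06
  1.30252129e+00 -9.55014542e-02]
```

```bash
python3 -m crank '[{"tx":-4,"ty":-5,"tz":-3.7,"twist":-2},{"tx":-4,"ty":-5,"tz":-3.7,"twist":-2},{"tx":-4,"ty":-5,"tz":-3.7,"twist":-4.86},{"tx":-10,"ty":-12,"tz":-3.7,"twist":-4.86},{"tx":-10,"ty":-12,"tz":-3.7,"twist":-4.86},{"tx":-10,"ty":-12,"tz":-3.7,"twist":-4.86},{"tx":-10,"ty":-12,"tz":-3.7,"twist":-4.86},{"tx":-10,"ty":-12,"tz":-3.7,"twist":-4.86},{"tx":-17.3,"ty":-20.3,"tz":-3.7,"twist":-4.86},{"tx":-17.3,"ty":-20.3,"tz":-3.7,"twist":-4.86},{"tx":-17.3,"ty":-20.3,"tz":-3.7,"twist":-4.86},{"tx":-17.3,"ty":-20.3,"tz":-3.7,"twist":-4.86},{"tx":-17.3,"ty":-20.3,"tz":-3.7,"twist":-4.86},{"tx":-17.3,"ty":-20.3,"tz":-3.7,"twist":-4.86},{"tx":-17.3,"ty":-20.3,"tz":-3.7,"twist":-4.86},{"tx":-17.3,"ty":-20.3,"tz":-3.7,"twist":-4.86},{"tx":-17.3,"ty":-20.3,"tz":-3.7,"twist":-4.86},{"tx":-17.3,"ty":-20.3,"tz":-3.7,"twist":-4.86},{"tx":-17.3,"ty":-20.3,"tz":-3.7,"twist":-4.86},{"tx":-17.3,"ty":-20.3,"tz":-3.7,"twist":-4.86}]'
python3 - <<'E'
from h import *
im,p,T=shot('wrist','w1.png'); s=manip.sense(); print(s['eef_pos'],s['orientation'],s['qpos'])
E
```

```text
[0.25689627 0.56953175 0.24963108] [-3.14082927e+00 -4.76706850e-05  2.71785013e+00] [ 1.05153201e+00  4.93951243e-01  1.34587559e+00 -2.62960190e-05
  1.30253027e+00 -9.55148250e-02]validation failed for argument at $[0]...
```

View pics/w1.png

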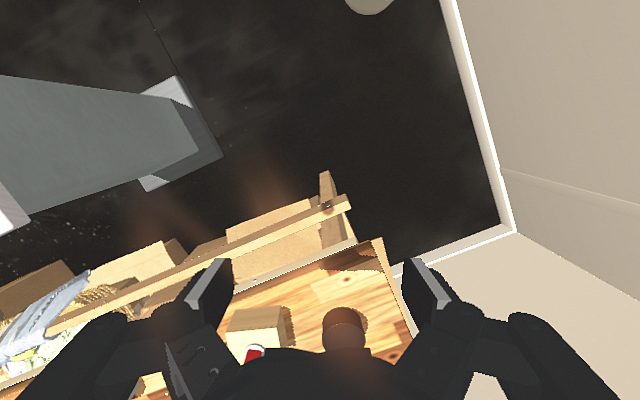

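```bash
python3 -c "
from h import *
print(tool([.55,-.2,.36]))"; python3 -m crank '[{"tx":-4,"ty":-5,"tz":-3.7,"twist":-4.86,"fingers":1}]'
```

```text
[-19.45291513 -19.367963    -3.66510712]
t: 0.28
eef_pos: [0.2644, 0.5368, 0.2671]
orientation: [-3.138, -0.002, 2.839]
wrist_force: [0.1, -1.9, -0.2]
gripper_width: 1.001
grasp_force: 0.0
```

```bash
python3 -c "
from h import *
print(tool([.55,-.2,.36]),(np.pi-manip.sense()['orientation'][2])*180/np.pi/5)"
```

```text
[-16.39322155 -20.62350705  -3.05323084] 3.4643847140617106
```

```bash
python3 -m crank '[{"tx":-7,"ty":-9,"tz":-3,"twist":-3.45,"fingers":1},{"tx":-7,"ty":-9,"tz":-3,"twist":-3.45,"fingers":1},{"tx":-7,"ty":-9,"tz":-3,"twist":-3.45,"fingers":1},{"tx":-7,"ty":-9,"tz":-3,"twist":-3.45,"fingers":1},{"tx":-16.4,"ty":-20.6,"tz":-3,"twist":-3.45,"fingers":1},{"tx":-16.4,"ty":-20.6,"tz":-3,"twist":-3.45,"fingers":1},{"tx":-16.4,"ty":-20.6,"tz":-3,"twist":-3.45,"fingers":1},{"tx":-16.4,"ty":-20.6,"tz":-3,"twist":-3.45,"fingers":1},{"tx":-16.4,"ty":-20.6,"tz":-3,"twist":-3.45,"fingers":1},{"tx":-16.4,"ty":-20.6,"tz":-3,"twist":-3.45,"fingers":1},{"tx":-16.4,"ty":-20.6,"tz":-3,"twist":-3.45,"fingers":1},{"tx":-16.4,"ty":-20.6,"tz":-3,"twist":-3.45,"fingers":1},{"tx":-16.4,"ty":-20.6,"tz":-3,"twist":-3.45,"fingers":1},{"tx":-16.4,"ty":-20.6,"tz":-3,"twist":-3.45,"fingers":1},{"tx":-16.4,"ty":-20.6,"tz":-3,"twist":-3.45,"fingers":1},{"tx":-16.4,"ty":-20.6,"tz":-3,"twist":-3.45,"fingers":1},{"tx":-16.4,"ty":-20.6,"tz":-3,"twist":-3.45,"fingers":1},{"tx":-16.4,"ty":-20.6,"tz":-3,"twist":-3.45,"fingers":1},{"tx":-16.4,"ty":-20.6,"tz":-3,"twist":-3.45,"fingers":1},{"tx":-16.4,"ty":-20.6,"tz":-3,"twist":-3.45,"fingers":1}]'
python3 - <<'E'
from h import *
im,p,T=shot('wrist','w2.png'); s=manip.sense(); print(s['eef_pos'],s['orientation'],s['qpos'])
E
```

```text
t: 1.95
eef_pos: [0.5557, -0.2061, 0.3605]
orientation: [-3.14, 0.001, 3.141]
wrist_force: [-0.5, 0.7, -1.1]
gripper_width: 0.996
grasp_force: 0.0
[ 0.55541026 -0.20516168  0.36030022] [-3.14067416e+00  6.06970883e-05  3.14045103e+00] [-4.54242590e-01  3.61835260e-01  1.26132093e+00 -8.00354004e-04
  1.51797983e+00 -2.02385520e+00]
```

View pics/w2.png

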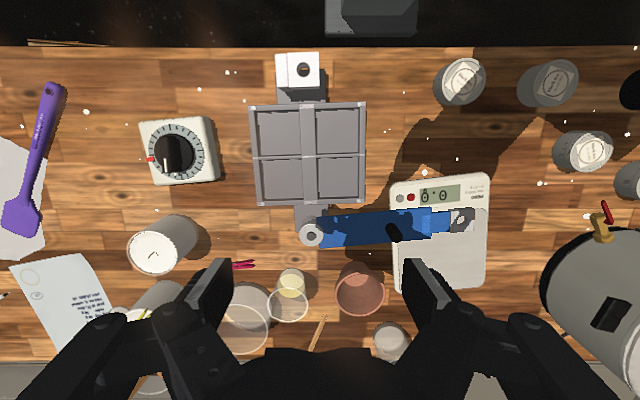

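The wrist view shows everything clearly. Tray wall-top corners are at about (249,105), (365,101), (367,203) and (256,206). The knuckle hole is at (304,69), the hinge at (312,235), the handle at (395,232) and the timer at (178,152). Three tins are visible.

```bash
cat > m2.py <<'E'
from h import *
im,p,T=shot('wrist')
g=lambda uv,z:np.round(onplane(uv,z,p,T)[0][:2],4)
C=np.array([g(a,.022) for a in [(249,105),(365,101),(367,203),(255,206)]]);print('corners',C.tolist(),C.mean(0))
# front edge: C0(-y,-x) C1(+y,-x) C2(+y,+x) C3(-y,+x)
yv=C[1]-C[0]+C[2]-C[3]; xv=C[3]-C[0]+C[2]-C[1]; print('yaw',np.arctan2(-yv[0],yv[1]),np.arctan2(xv[1],xv[0]),np.linalg.norm(yv)/2,np.linalg.norm(xv)/2)
print('hole',g((304,69),.076),'hinge',g((312,235),.064),'handle',g((391,227),.102))
hsv=cv2.cvtColor(im,cv2.COLOR_BGR2HSV)
c=cv2.resize(im[105:195,130:230],None,fx=5,fy=5,interpolation=cv2.INTER_CUBIC); c2=cv2.resize(im[40:110,265:335],None,fx=5,fy=5,interpolation=cv2.INTER_CUBIC)
c2=cv2.copyMakeBorder(c2,0,100,0,0,0); c3=np.hstack([c,c2]) if c.shape[0]==c2.shape[0] else c
cv2.imwrite('pics/w2c.png',c3); print(c3.shape)
for n,a,z in [('tinD',(461,79),.038),('tinC',(548,80),.038),('tinB',(583,150),.038)]: print(n,g(a,z))
E
python3 m2.py
```

```text
corners [[0.4634, -0.3081], [0.4581, -0.1334], [0.6179, -0.1225], [0.6228, -0.3097]] [ 0.54055  -0.218425]
yaw 0.028177121929890643 0.029127098523950682 0.1810218564151854 0.15966772529224563
hole [ 0.422 -0.222] hinge [ 0.6577 -0.2138] handle [ 0.6297 -0.1011]
(450, 850, 3)
tinD [ 0.4304 -0.0016]
tinC [0.4327 0.1205]
tinB [0.5304 0.1956]
```

View pics/w2c.png

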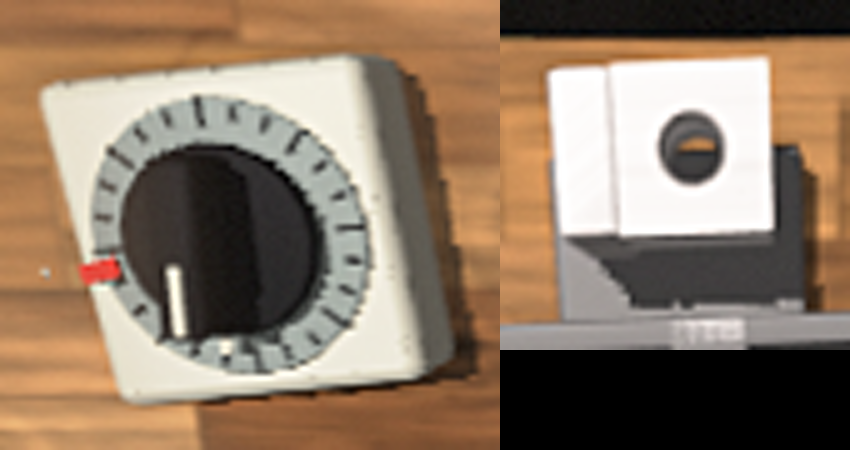

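The dial has its white pointer lower left and the red marker at left, a bit clockwise seen from above. The hole is clear at about (303.4,69.6). Tray is centred at about (0.540,-0.218) with yaw about 0.032. Next I'll go above tin D.

```bash
cat >> h.py <<'E'
def tins(z=.038,save=None):
    "bright unsaturated round blobs in the wrist view -> centre on plane z via ellipse fit"
    im,p,T=shot('wrist',save); hsv=cv2.cvtColor(im,cv2.COLOR_BGR2HSV)
    m=((hsv[...,1]<50)&(hsv[...,2]>150)).astype(np.uint8)*255; m=cv2.morphologyEx(m,cv2.MORPH_CLOSE,np.ones((7,7)))
    for c in cv2.findContours(m,0,2)[0]:
        if cv2.contourArea(c)<800: continue
        e=cv2.fitEllipse(cv2.convexHull(c)); q=onplane([e[0]],z,p,T)[0]
        print('blob',np.round(e[0],1),np.round(e[1],1),np.round(q[:2],4))
def tray(x,y,z,yaw=.032,c=(.540,-.218)):
    return np.array([c[0]+x*np.cos(yaw)-y*np.sin(yaw),c[1]+x*np.sin(yaw)+y*np.cos(yaw),z])
E
python3 -c "
from h import *
print(tool([.432,0,.16]))"
```

```text
[4.08746155 6.76237619 6.67505957]
```

```bash
python3 -m crank '[{"tx":4.1,"ty":6.8,"tz":2,"twist":-0.37,"fingers":1},{"tx":4.1,"ty":6.8,"tz":2,"twist":-0.37,"fingers":1},{"tx":4.1,"ty":6.8,"tz":2,"twist":-0.37,"fingers":1},{"tx":4.1,"ty":6.8,"tz":6.7,"twist":-0.37,"fingers":1},{"tx":4.1,"ty":6.8,"tz":6.7,"twist":-0.37,"fingers":1},{"tx":4.1,"ty":6.8,"tz":6.7,"twist":-0.37,"fingers":1},{"tx":4.1,"ty":6.8,"tz":6.7,"twist":-0.37,"fingers":1},{"tx":4.1,"ty":6.8,"tz":6.7,"twist":-0.37,"fingers":1},{"tx":4.1,"ty":6.8,"tz":6.7,"twist":-0.37,"fingers":1},{"tx":4.1,"ty":6.8,"tz":6.7,"twist":-0.37,"fingers":1},{"tx":4.1,"ty":6.8,"tz":6.7,"twist":-0.37,"fingers":1},{"tx":4.1,"ty":6.8,"tz":6.7,"twist":-0.37,"fingers":1}]'
python3 - <<'E'
from h import *
tins(save='w3.png'); print(pose()[:3,3], manip.sense()['orientation'], cams.camera_params('wrist')['K'][0,0])
print(tool([.432,0,.034]))
E
```

```text
t: 3.05
eef_pos: [0.4319, 0.0027, 0.161]
orientation: [-3.141, 0.003, -3.107]
wrist_force: [0.0, -1.4, -0.2]
gripper_width: 0.999
grasp_force: 0.0
blob [616.9 349.2] [50.2 63.8] [0.5786 0.3189]
blob [308.  343.5] [ 64.7 159.9] [ 0.5845 -0.0017]
blob [515.7 300.6] [46.9 73. ] [0.5247 0.2021]
blob [460.1 211.4] [43.8 68.1] [0.4343 0.1311]
blob [315.9 203.9] [65.7 68.5] [0.4317 0.0017]
blob [ 80.7 256.5] [199.  216.1] [ 0.4906 -0.2173]
blob [138.6 115. ] [ 39.5 177.2] [ 0.3613 -0.1443]
[0.43196615 0.00259511 0.16095354] [-3.14109530e+00  2.67000460e-03 -3.10741336e+00] 288.76925963195134
[ 0.01312739 -0.08438712  4.23180704]
```

View pics/w3.png

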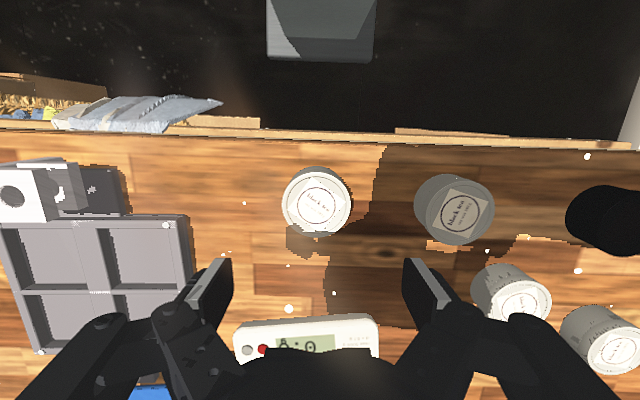

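Tin D is dead centre under the gripper, with its lid at (316,204). Descend and grip high on the tin.

```bash
python3 -m crank '[{"tx":0,"ty":0,"tz":1.4,"twist":0,"fingers":1},{"tx":0,"ty":0,"tz":2.6,"twist":0,"fingers":1},{"tx":0,"ty":0,"tz":3.6,"twist":0,"fingers":1},{"tx":0,"ty":0,"tz":4.2,"twist":0,"fingers":1},{"tx":0,"ty":0,"tz":4.2,"twist":0,"fingers":1},{"tx":0,"ty":0,"tz":4.2,"twist":0,"fingers":1},{"tx":0,"ty":0,"tz":4.2,"twist":0,"fingers":0},{"tx":0,"ty":0,"tz":4.2,"twist":0,"fingers":0},{"tx":0,"ty":0,"tz":4.2,"twist":0,"fingers":0},{"tx":0,"ty":0,"tz":4.2,"twist":0,"fingers":0},{"tx":0,"ty":0,"tz":4.2,"twist":0,"fingers":0},{"tx":0,"ty":0,"tz":4.2,"twist":0,"fingers":0},{"tx":0,"ty":0,"tz":4.2,"twist":0,"fingers":0},{"tx":0,"ty":0,"tz":4.2,"twist":0,"fingers":0},{"tx":0,"ty":0,"tz":1.4,"twist":0,"fingers":0},{"tx":0,"ty":0,"tz":1.4,"twist":0,"fingers":0},{"tx":0,"ty":0,"tz":1.4,"twist":0,"fingers":0},{"tx":0,"ty":0,"tz":1.4,"twist":0,"fingers":0},{"tx":0,"ty":0,"tz":1.4,"twist":0,"fingers":0},{"tx":0,"ty":0,"tz":1.4,"twist":0,"fingers":0}]' 40
python3 - <<'E'
from h import *
for i,(x,y) in enumerate([(-.037,.046),(-.037,-.046),(.037,.046),(.037,-.046)]): print(i,tray(x,y,0),tool(tray(x,y,.12)))
print(pose()[:3,3])
E
```

```text
t: 4.77
eef_pos: [0.4304, 0.0031, 0.1175]
orientation: [3.142, -0.001, -3.107]
wrist_force: [-0.4, 0.1, -0.3]
gripper_width: 0.682
grasp_force: 45.5
0 [ 0.50154719 -0.17320735  0.        ] [-2.16764635 -5.95430098 -0.0849125 ]
1 [ 0.50449069 -0.26516025  0.        ] [-2.15969733 -9.02095734 -0.08511562]
2 [ 0.57550931 -0.17083975  0.        ] [-4.63430437 -5.96069467 -0.08625572]
3 [ 0.57845281 -0.26279265  0.        ] [-4.62635534 -9.02735103 -0.08645884]
[0.43037741 0.00306589 0.11750011]
```

```bash
python3 -m crank '[{"tx":-4.6,"ty":-9.03,"tz":0,"twist":0,"fingers":0},{"tx":-4.6,"ty":-9.03,"tz":0,"twist":0,"fingers":0},{"tx":-4.6,"ty":-9.03,"tz":0,"twist":0,"fingers":0},{"tx":-4.6,"ty":-9.03,"tz":0,"twist":0,"fingers":0},{"tx":-4.6,"ty":-9.03,"tz":0,"twist":0,"fingers":0},{"tx":-4.6,"ty":-9.03,"tz":0,"twist":0,"fingers":0},{"tx":-4.6,"ty":-9.03,"tz":0,"twist":0,"fingers":0},{"tx":-4.6,"ty":-9.03,"tz":0,"twist":0,"fingers":0},{"tx":-4.6,"ty":-9.03,"tz":0,"twist":0,"fingers":0},{"tx":-4.6,"ty":-9.03,"tz":0,"twist":0,"fingers":0},{"tx":-4.6,"ty":-9.03,"tz":0,"twist":0,"fingers":0},{"tx":-4.6,"ty":-9.03,"tz":0,"twist":0,"fingers":0},{"tx":-4.6,"ty":-9.03,"tz":0.8,"twist":0,"fingers":0},{"tx":-4.6,"ty":-9.03,"tz":1.5,"twist":0,"fingers":0},{"tx":-4.6,"ty":-9.03,"tz":1.8,"twist":0,"fingers":0},{"tx":-4.6,"ty":-9.03,"tz":2,"twist":0,"fingers":0},{"tx":-4.6,"ty":-9.03,"tz":2,"twist":0,"fingers":0},{"tx":-4.6,"ty":-9.03,"tz":2,"twist":0,"fingers":0}]'
python3 - <<'E'
from h import *
shot('wrist','w4.png'); print(tool(tray(.037,-.046,.043)))
E
```

```text
t: 6.27
eef_pos: [0.5783, -0.2628, 0.0584]
orientation: [-3.141, 0.0, -3.107]
wrist_force: [-0.8, -1.2, -1.1]
gripper_width: 0.679
grasp_force: 45.5
[0.00283665 0.00761072 0.52508778]
```

View pics/w4.png

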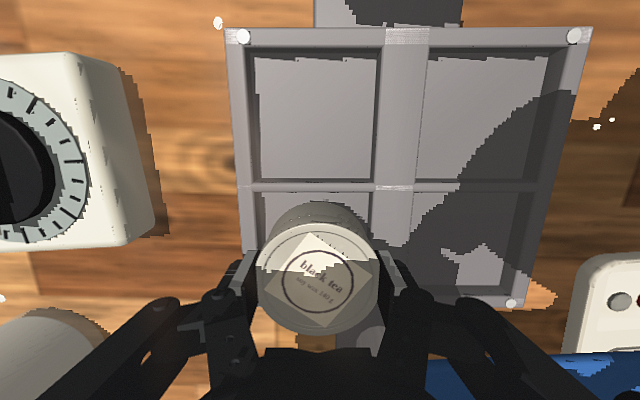

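The view shows the tin hanging over the back-left pocket. The tray's front outer corners are at about (224,29) and (592,27), so I'll check the tray estimate with them.

Run:
```python
from h import *
p,T=camT('wrist')
uv=[(224,29),(592,27),(240,187),(378,185),(415,185),(543,185)]
q=onplane(uv,.022,p,T); print(np.round(q,4).tolist())
print('model', project([tray(-.08,-.09,.022),tray(-.08,.09,.022),tray(0,-.09,.022),tray(0,.09,.022)],p,T).round(1).tolist())
print(project([tray(-.118,0,.076)],p,T))
```

```text
[[0.4649, -0.312, 0.022], [0.4588, -0.1345, 0.022], [0.5436, -0.308, 0.022], [0.5398, -0.2296, 0.022], [0.5391, -0.2086, 0.022], [0.5367, -0.1368, 0.022]]
model [[226.9, 24.5], [601.4, 23.3], [240.1, 185.8], [558.3, 186.2]]
[[ 493.4267065  -206.12411633]]
```

```bash
sed -i 's/c=(.540,-.218)/c=(.541,-.2195)/' h.py; python3 -m crank '[{"tx":0,"ty":-0.05,"tz":0.2,"twist":0,"fingers":0},{"tx":0,"ty":-0.05,"tz":0.35,"twist":0,"fingers":0},{"tx":0,"ty":-0.05,"tz":0.5,"twist":0,"fingers":0},{"tx":0,"ty":-0.05,"tz":0.5,"twist":0,"fingers":0},{"tx":0,"ty":-0.05,"tz":0.5,"twist":0,"fingers":0}]'
```

```text
t: 6.73
eef_pos: [0.5783, -0.2647, 0.0428]
orientation: [-3.141, 0.001, -3.107]
wrist_force: [-0.0, -1.5, 2.1]
gripper_width: 0.678
grasp_force: 47.2
```

```bash
python3 -m crank '[{"tx":0,"ty":0,"tz":0,"twist":0,"fingers":0.7},{"tx":0,"ty":0,"tz":0,"twist":0,"fingers":0.7},{"tx":0,"ty":0,"tz":0,"twist":0,"fingers":0.7},{"tx":0,"ty":0,"tz":0,"twist":0,"fingers":0.7},{"tx":0,"ty":0,"tz":-3.2,"twist":0,"fingers":0.7},{"tx":0,"ty":0,"tz":-3.2,"twist":0,"fingers":0.7},{"tx":0,"ty":0,"tz":-3.2,"twist":0,"fingers":0.7},{"tx":4.3,"ty":13.3,"tz":-3.2,"twist":0,"fingers":1},{"tx":4.3,"ty":13.3,"tz":-3.2,"twist":0,"fingers":1},{"tx":4.3,"ty":13.3,"tz":-3.2,"twist":0,"fingers":1},{"tx":4.3,"ty":13.3,"tz":-3.2,"twist":0,"fingers":1},{"tx":4.3,"ty":13.3,"tz":-3.2,"twist":0,"fingers":1},{"tx":4.3,"ty":13.3,"tz":-3.2,"twist":0,"fingers":1},{"tx":4.3,"ty":13.3,"tz":-3.2,"twist":0,"fingers":1},{"tx":4.3,"ty":13.3,"tz":-3.2,"twist":0,"fingers":1},{"tx":4.3,"ty":13.3,"tz":-3.2,"twist":0,"fingers":1},{"tx":4.3,"ty":13.3,"tz":-3.2,"twist":0,"fingers":1},{"tx":4.3,"ty":13.3,"tz":-3.2,"twist":0,"fingers":1},{"tx":4.3,"ty":13.3,"tz":-3.2,"twist":0,"fingers":1},{"tx":4.3,"ty":13.3,"tz":-3.2,"twist":0,"fingers":1}]'
python3 - <<'E'
from h import *
tins(save='w5.png')
print(tool([.435,.13,.035]))
E
```

```text
t: 8.4
eef_pos: [0.4356, 0.1299, 0.1389]
orientation: [-3.141, 0.0, -3.106]
wrist_force: [-0.4, 0.1, -0.5]
gripper_width: 1.002
grasp_force: 0.0
blob [240.9 340.3] [41.6 53.1] [0.5658 0.0622]
blob [395.2 314.2] [54.7 61.5] [0.5316 0.205 ]
blob [ 11.6 297.3] [126.2 170.3] [ 0.5247 -0.1388]
blob [317.  209.8] [71.6 76.5] [0.4335 0.1298]
blob [ 68.3 108.2] [ 38.2 181.8] [ 0.3619 -0.0545]
blob [513.  241.2] [ 81.9 253.9] [0.4555 0.2955]
[0.03075036 0.02459413 3.46331102]
```

```bash
python3 -m crank '[{"tx":0.06,"ty":0,"tz":1.2,"twist":0,"fingers":1},{"tx":0.06,"ty":0,"tz":2.2,"twist":0,"fingers":1},{"tx":0.06,"ty":0,"tz":3,"twist":0,"fingers":1},{"tx":0.06,"ty":0,"tz":3.45,"twist":0,"fingers":1},{"tx":0.06,"ty":0,"tz":3.45,"twist":0,"fingers":1},{"tx":0.06,"ty":0,"tz":3.45,"twist":0,"fingers":0},{"tx":0.06,"ty":0,"tz":3.45,"twist":0,"fingers":0},{"tx":0.06,"ty":0,"tz":3.45,"twist":0,"fingers":0},{"tx":0.06,"ty":0,"tz":3.45,"twist":0,"fingers":0},{"tx":0.06,"ty":0,"tz":3.45,"twist":0,"fingers":0},{"tx":0.06,"ty":0,"tz":3.45,"twist":0,"fingers":0},{"tx":0.06,"ty":0,"tz":3.45,"twist":0,"fingers":0},{"tx":0.06,"ty":0,"tz":0.2,"twist":0,"fingers":0},{"tx":0.06,"ty":0,"tz":0.2,"twist":0,"fingers":0},{"tx":0.06,"ty":0,"tz":0.2,"twist":0,"fingers":0},{"tx":0.06,"ty":0,"tz":0.2,"twist":0,"fingers":0},{"tx":0.06,"ty":0,"tz":0.2,"twist":0,"fingers":0},{"tx":0.06,"ty":0,"tz":0.2,"twist":0,"fingers":0}]'
python3 - <<'E'
from h import *
print(tool(tray(-.037,-.046,.043)))
E
```

```text
t: 9.95
eef_pos: [0.4334, 0.1297, 0.1327]
orientation: [3.142, 0.0, -3.107]
wrist_force: [-0.3, -0.6, -0.8]
gripper_width: 0.679
grasp_force: 44.9
[ -1.94812451 -13.28723572   2.99038406]
```

```bash
python3 -m crank '[{"tx":-1.95,"ty":-13.3,"tz":0,"twist":0,"fingers":0},{"tx":-1.95,"ty":-13.3,"tz":0,"twist":0,"fingers":0},{"tx":-1.95,"ty":-13.3,"tz":0,"twist":0,"fingers":0},{"tx":-1.95,"ty":-13.3,"tz":0,"twist":0,"fingers":0},{"tx":-1.95,"ty":-13.3,"tz":0,"twist":0,"fingers":0},{"tx":-1.95,"ty":-13.3,"tz":0,"twist":0,"fingers":0},{"tx":-1.95,"ty":-13.3,"tz":0,"twist":0,"fingers":0},{"tx":-1.95,"ty":-13.3,"tz":0,"twist":0,"fingers":0},{"tx":-1.95,"ty":-13.3,"tz":0,"twist":0,"fingers":0},{"tx":-1.95,"ty":-13.3,"tz":0,"twist":0,"fingers":0},{"tx":-1.95,"ty":-13.3,"tz":0,"twist":0,"fingers":0},{"tx":-1.95,"ty":-13.3,"tz":0,"twist":0,"fingers":0},{"tx":-1.95,"ty":-13.3,"tz":0,"twist":0,"fingers":0},{"tx":-1.95,"ty":-13.3,"tz":1,"twist":0,"fingers":0},{"tx":-1.95,"ty":-13.3,"tz":1.8,"twist":0,"fingers":0},{"tx":-1.95,"ty":-13.3,"tz":2.4,"twist":0,"fingers":0},{"tx":-1.95,"ty":-13.3,"tz":2.7,"twist":0,"fingers":0},{"tx":-1.95,"ty":-13.3,"tz":3,"twist":0,"fingers":0},{"tx":-1.95,"ty":-13.3,"tz":3,"twist":0,"fingers":0},{"tx":-1.95,"ty":-13.3,"tz":3,"twist":0,"fingers":0}]'
python3 - <<'E'
from h import *
shot('wrist','w6.png')
E
```

```text
t: 11.62
eef_pos: [0.506, -0.2662, 0.043]
orientation: [3.141, -0.0, -3.106]
wrist_force: [-0.9, -0.3, -1.4]
gripper_width: 0.678
grasp_force: 50.4
```

View pics/w6.png

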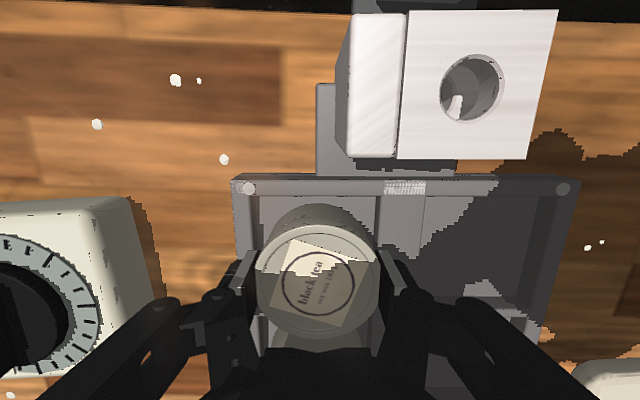

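The tin sits in the front-left pocket and the knuckle hole is clear at about (472,88). Release it and go to tin B.

```bash
python3 - <<'E'
from h import *
p,T=camT('wrist'); print('hole',onplane([(472,88)],.076,p,T), 'model',tray(-.118,0,.076))
E
python3 -m crank '[{"tx":0,"ty":0,"tz":0,"twist":0,"fingers":0.7},{"tx":0,"ty":0,"tz":0,"twist":0,"fingers":0.7},{"tx":0,"ty":0,"tz":0,"twist":0,"fingers":0.7},{"tx":0,"ty":0,"tz":0,"twist":0,"fingers":0.7},{"tx":0,"ty":0,"tz":-3.2,"twist":0,"fingers":0.7},{"tx":0,"ty":0,"tz":-3.2,"twist":0,"fingers":0.7},{"tx":0,"ty":0,"tz":-3.2,"twist":0,"fingers":0.7},{"tx":-1.4,"ty":15.7,"tz":-3.2,"twist":0,"fingers":1},{"tx":-1.4,"ty":15.7,"tz":-3.2,"twist":0,"fingers":1},{"tx":-1.4,"ty":15.7,"tz":-3.2,"twist":0,"fingers":1},{"tx":-1.4,"ty":15.7,"tz":-3.2,"twist":0,"fingers":1},{"tx":-1.4,"ty":15.7,"tz":-3.2,"twist":0,"fingers":1},{"tx":-1.4,"ty":15.7,"tz":-3.2,"twist":0,"fingers":1},{"tx":-1.4,"ty":15.7,"tz":-3.2,"twist":0,"fingers":1},{"tx":-1.4,"ty":15.7,"tz":-3.2,"twist":0,"fingers":1},{"tx":-1.4,"ty":15.7,"tz":-3.2,"twist":0,"fingers":1},{"tx":-1.4,"ty":15.7,"tz":-3.2,"twist":0,"fingers":1},{"tx":-1.4,"ty":15.7,"tz":-3.2,"twist":0,"fingers":1},{"tx":-1.4,"ty":15.7,"tz":-3.2,"twist":0,"fingers":1},{"tx":-1.4,"ty":15.7,"tz":-3.2,"twist":0,"fingers":1}]'
python3 - <<'E'
from h import *
tins(save='w7.png')
print(tool([.532,.206,.035]))
E
```

```text
hole [[ 0.42205561 -0.22401113  0.076     ]] model [ 0.42306041 -0.22327536  0.076     ]
t: 13.33
eef_pos: [0.5315, 0.2087, 0.1389]
orientation: [3.141, 0.001, -3.103]
wrist_force: [0.0, -0.4, -0.2]
gripper_width: 1.0
grasp_force: 0.0
blob [ 88.7 279.4] [125.3 182.7] [0.6008 0.0112]
blob [457.8 243.8] [48.6 67.7] [0.5552 0.3288]
blob [310.2 208.8] [57.2 69.3] [0.5288 0.203 ]
[-0.01950648 -0.02541748  3.45904836]
```

```bash
python3 m1.py | grep tin
```

```text
tin (np.float64(226.0), np.float64(203.0)) (226.0, 203.0, 14.000100135803223) [0.579 0.32 ] [0.579 0.319]
tin (np.float64(261.2632911392405), np.float64(214.8987341772152)) (261.0, 218.0, 14.000100135803223) [0.542 0.205] [0.532 0.205]
tin (np.float64(276.6651982378855), np.float64(249.5022026431718)) (281.5, 248.5, 13.729630470275879) [0.432 0.153] [0.435 0.137]
tin (np.float64(315.5), np.float64(250.5)) (315.5, 250.5, 0.7072067856788635) [0.43  0.029] [0.43  0.029]
```

View pics/w7.png

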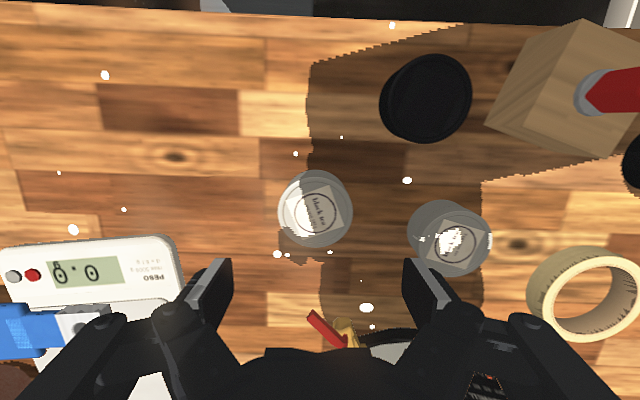

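Tin A has been knocked towards the robot; its lid is now at about (453,240). Tin B's lid centre is about (317,209). The tape is at (585,295), and the black decoy at (426,98) is well clear.

Run:
```python
from h import *
p,T=camT('wrist'); print(onplane([(317,209),(319,210),(453,240)],.038,p,T).round(4).tolist())
print(pose()[:3,3])
```

```text
[[0.5284, 0.2053, 0.038], [0.5292, 0.2069, 0.038], [0.5517, 0.3206, 0.038]]
[0.53131191 0.20539683 0.13871835]
```

```bash
python3 -m crank '[{"tx":0.07,"ty":0,"tz":1.2,"twist":0,"fingers":1},{"tx":0.07,"ty":0,"tz":2.2,"twist":0,"fingers":1},{"tx":0.07,"ty":0,"tz":3,"twist":0,"fingers":1},{"tx":0.07,"ty":0,"tz":3.45,"twist":0,"fingers":1},{"tx":0.07,"ty":0,"tz":3.45,"twist":0,"fingers":1},{"tx":0.07,"ty":0,"tz":3.45,"twist":0,"fingers":0},{"tx":0.07,"ty":0,"tz":3.45,"twist":0,"fingers":0},{"tx":0.07,"ty":0,"tz":3.45,"twist":0,"fingers":0},{"tx":0.07,"ty":0,"tz":3.45,"twist":0,"fingers":0},{"tx":0.07,"ty":0,"tz":3.45,"twist":0,"fingers":0},{"tx":0.07,"ty":0,"tz":3.45,"twist":0,"fingers":0},{"tx":0.07,"ty":0,"tz":3.45,"twist":0,"fingers":0},{"tx":0.07,"ty":0,"tz":0.2,"twist":0,"fingers":0},{"tx":0.07,"ty":0,"tz":0.2,"twist":0,"fingers":0},{"tx":0.07,"ty":0,"tz":0.2,"twist":0,"fingers":0},{"tx":0.07,"ty":0,"tz":0.2,"twist":0,"fingers":0},{"tx":0.07,"ty":0,"tz":0.2,"twist":0,"fingers":0},{"tx":0.07,"ty":0,"tz":0.2,"twist":0,"fingers":0}]'
python3 - <<'E'
from h import *
print(tool(tray(.037,.046,.043)))
E
```

```text
t: 14.93
eef_pos: [0.5292, 0.205, 0.1328]
orientation: [-3.142, -0.0, -3.107]
wrist_force: [-0.7, -0.3, -0.2]
gripper_width: 0.684
grasp_force: 44.3
[ -1.14482545 -12.6234377    2.99387591]
```

```bash
python3 -m crank '[{"tx":-1.15,"ty":-12.6,"tz":0,"twist":0,"fingers":0},{"tx":-1.15,"ty":-12.6,"tz":0,"twist":0,"fingers":0},{"tx":-1.15,"ty":-12.6,"tz":0,"twist":0,"fingers":0},{"tx":-1.15,"ty":-12.6,"tz":0,"twist":0,"fingers":0},{"tx":-1.15,"ty":-12.6,"tz":0,"twist":0,"fingers":0},{"tx":-1.15,"ty":-12.6,"tz":0,"twist":0,"fingers":0},{"tx":-1.15,"ty":-12.6,"tz":0,"twist":0,"fingers":0},{"tx":-1.15,"ty":-12.6,"tz":0,"twist":0,"fingers":0},{"tx":-1.15,"ty":-12.6,"tz":0,"twist":0,"fingers":0},{"tx":-1.15,"ty":-12.6,"tz":0,"twist":0,"fingers":0},{"tx":-1.15,"ty":-12.6,"tz":0,"twist":0,"fingers":0},{"tx":-1.15,"ty":-12.6,"tz":0,"twist":0,"fingers":0},{"tx":-1.15,"ty":-12.6,"tz":0,"twist":0,"fingers":0},{"tx":-1.15,"ty":-12.62,"tz":1,"twist":0,"fingers":0},{"tx":-1.15,"ty":-12.62,"tz":1.8,"twist":0,"fingers":0},{"tx":-1.15,"ty":-12.62,"tz":2.4,"twist":0,"fingers":0},{"tx":-1.15,"ty":-12.62,"tz":2.7,"twist":0,"fingers":0},{"tx":-1.15,"ty":-12.62,"tz":3,"twist":0,"fingers":0},{"tx":-1.15,"ty":-12.62,"tz":3,"twist":0,"fingers":0},{"tx":-1.15,"ty":-12.62,"tz":3,"twist":0,"fingers":0}]'
python3 - <<'E'
from h import *
shot('wrist','w8.png')
E
```

```text
t: 16.6
eef_pos: [0.5773, -0.1713, 0.0431]
orientation: [-3.142, 0.0, -3.106]
wrist_force: [-0.2, 0.1, -0.2]
gripper_width: 0.68
grasp_force: 49.4
```

```bash
python3 -m crank '[{"tx":0,"ty":0,"tz":0,"twist":0,"fingers":0.7},{"tx":0,"ty":0,"tz":0,"twist":0,"fingers":0.7},{"tx":0,"ty":0,"tz":0,"twist":0,"fingers":0.7},{"tx":0,"ty":0,"tz":-3.2,"twist":0,"fingers":0.7},{"tx":0,"ty":0,"tz":-3.2,"twist":0,"fingers":0.7},{"tx":0,"ty":0,"tz":-3.2,"twist":0,"fingers":0.7},{"tx":0.3,"ty":16.4,"tz":-3.2,"twist":0,"fingers":1},{"tx":0.3,"ty":16.4,"tz":-3.2,"twist":0,"fingers":1},{"tx":0.3,"ty":16.4,"tz":-3.2,"twist":0,"fingers":1},{"tx":0.3,"ty":16.4,"tz":-3.2,"twist":0,"fingers":1},{"tx":0.3,"ty":16.4,"tz":-3.2,"twist":0,"fingers":1},{"tx":0.3,"ty":16.4,"tz":-3.2,"twist":0,"fingers":1},{"tx":0.3,"ty":16.4,"tz":-3.2,"twist":0,"fingers":1},{"tx":0.3,"ty":16.4,"tz":-3.2,"twist":0,"fingers":1},{"tx":0.3,"ty":16.4,"tz":-3.2,"twist":0,"fingers":1},{"tx":0.3,"ty":16.4,"tz":-3.2,"twist":0,"fingers":1},{"tx":0.3,"ty":16.4,"tz":-3.2,"twist":0,"fingers":1},{"tx":0.3,"ty":16.4,"tz":-3.2,"twist":0,"fingers":1},{"tx":0.3,"ty":16.4,"tz":-3.2,"twist":0,"fingers":1},{"tx":0.3,"ty":16.4,"tz":-3.2,"twist":0,"fingers":1}]'
python3 - <<'E'
from h import *
tins(save='w9.png')
im=cv2.imread('pics/w9.png'); g=cv2.medianBlur(cv2.cvtColor(im,cv2.COLOR_BGR2GRAY),5)
p,T=camT('wrist')
c=cv2.HoughCircles(g[120:300,220:420],cv2.HOUGH_GRADIENT,1.5,60,param1=80,param2=30,minRadius=30,maxRadius=45)
for a in c[0]: print(a, onplane([a[:2]+[220,120]],.038,p,T)[0])
print(pose()[:3,3])
E
```

```text
t: 18.32
eef_pos: [0.5505, 0.3212, 0.1388]
orientation: [3.142, 0.0, -3.104]
wrist_force: [1.0, -0.1, 0.1]
gripper_width: 1.002
grasp_force: 0.0
blob [281.1 345.5] [ 47.7 101.3] [0.6855 0.2918]
blob [609.  346.3] [ 72.7 120.9] [0.6732 0.6006]
blob [  3.5 305.6] [157.1 188.9] [0.6487 0.0435]
blob [326.4 213.4] [47.9 68.8] [0.5511 0.3289]
[104.25  93.75  39.15] [0.55165601 0.32568531 0.038     ]
[0.55070447 0.31974255 0.13873392]
```

```bash
python3 -m crank '[{"tx":-0.02,"ty":0.14,"tz":0.6,"twist":0,"fingers":1},{"tx":-0.02,"ty":0.14,"tz":1.6,"twist":0,"fingers":1},{"tx":-0.02,"ty":0.14,"tz":2.6,"twist":0,"fingers":1},{"tx":-0.02,"ty":0.14,"tz":3.45,"twist":0,"fingers":1},{"tx":-0.02,"ty":0.14,"tz":3.45,"twist":0,"fingers":1},{"tx":-0.02,"ty":0.14,"tz":3.45,"twist":0,"fingers":0},{"tx":-0.02,"ty":0.14,"tz":3.45,"twist":0,"fingers":0},{"tx":-0.02,"ty":0.14,"tz":3.45,"twist":0,"fingers":0},{"tx":-0.02,"ty":0.14,"tz":3.45,"twist":0,"fingers":0},{"tx":-0.02,"ty":0.14,"tz":3.45,"twist":0,"fingers":0},{"tx":-0.02,"ty":0.14,"tz":3.45,"twist":0,"fingers":0},{"tx":-0.02,"ty":0.14,"tz":3.45,"twist":0,"fingers":0},{"tx":-0.02,"ty":0.14,"tz":0.2,"twist":0,"fingers":0},{"tx":-0.02,"ty":0.14,"tz":0.2,"twist":0,"fingers":0},{"tx":-0.02,"ty":0.14,"tz":0.2,"twist":0,"fingers":0},{"tx":-0.02,"ty":0.14,"tz":0.2,"twist":0,"fingers":0},{"tx":-0.02,"ty":0.14,"tz":0.2,"twist":0,"fingers":0},{"tx":-0.02,"ty":0.14,"tz":0.2,"twist":0,"fingers":0}]'
python3 - <<'E'
from h import *
print(tool(tray(-.037,.046,.043)))
E
```

```text
t: 19.87
eef_pos: [0.5511, 0.3234, 0.1327]
orientation: [-3.141, -0.0, -3.107]
wrist_force: [-0.0, 0.3, -1.8]
gripper_width: 0.675
grasp_force: 44.6
[  2.19094554 -16.53625623   2.99337931]
```

```bash
python3 -m crank '[{"tx":2.19,"ty":-16.54,"tz":0,"twist":0,"fingers":0},{"tx":2.19,"ty":-16.54,"tz":0,"twist":0,"fingers":0},{"tx":2.19,"ty":-16.54,"tz":0,"twist":0,"fingers":0},{"tx":2.19,"ty":-16.54,"tz":0,"twist":0,"fingers":0},{"tx":2.19,"ty":-16.54,"tz":0,"twist":0,"fingers":0},{"tx":2.19,"ty":-16.54,"tz":0,"twist":0,"fingers":0},{"tx":2.19,"ty":-16.54,"tz":0,"twist":0,"fingers":0},{"tx":2.19,"ty":-16.54,"tz":0,"twist":0,"fingers":0},{"tx":2.19,"ty":-16.54,"tz":0,"twist":0,"fingers":0},{"tx":2.19,"ty":-16.54,"tz":0,"twist":0,"fingers":0},{"tx":2.19,"ty":-16.54,"tz":0,"twist":0,"fingers":0},{"tx":2.19,"ty":-16.54,"tz":0,"twist":0,"fingers":0},{"tx":2.19,"ty":-16.54,"tz":0,"twist":0,"fingers":0},{"tx":2.19,"ty":-16.54,"tz":0,"twist":0,"fingers":0},{"tx":2.19,"ty":-16.54,"tz":1,"twist":0,"fingers":0},{"tx":2.19,"ty":-16.54,"tz":1.8,"twist":0,"fingers":0},{"tx":2.19,"ty":-16.54,"tz":2.4,"twist":0,"fingers":0},{"tx":2.19,"ty":-16.54,"tz":2.8,"twist":0,"fingers":0},{"tx":2.19,"ty":-16.54,"tz":3,"twist":0,"fingers":0},{"tx":2.19,"ty":-16.54,"tz":3,"twist":0,"fingers":0}]'
python3 -m crank '[{"tx":0,"ty":0,"tz":0,"twist":0,"fingers":0},{"tx":0,"ty":0,"tz":0,"twist":0,"fingers":0.7},{"tx":0,"ty":0,"tz":0,"twist":0,"fingers":0.7},{"tx":0,"ty":0,"tz":0,"twist":0,"fingers":0.7},{"tx":0,"ty":0,"tz":0,"twist":0,"fingers":0.7},{"tx":0,"ty":0,"tz":-3,"twist":0,"fingers":0.7},{"tx":0,"ty":0,"tz":-3,"twist":0,"fingers":0.7},{"tx":0,"ty":0,"tz":-3,"twist":0,"fingers":0.7},{"tx":-2.5,"ty":-1.5,"tz":-7,"twist":0,"fingers":1},{"tx":-2.5,"ty":-1.5,"tz":-7,"twist":0,"fingers":1},{"tx":-2.5,"ty":-1.5,"tz":-7,"twist":0,"fingers":1},{"tx":-2.5,"ty":-1.5,"tz":-7,"twist":0,"fingers":1},{"tx":-2.5,"ty":-1.5,"tz":-7,"twist":0,"fingers":1},{"tx":-2.5,"ty":-1.5,"tz":-7,"twist":0,"fingers":1},{"tx":-2.5,"ty":-1.5,"tz":-7,"twist":0,"fingers":1}]'
python3 - <<'E'
from h import *
shot('wrist','w10.png'); print(pose()[:3,3])
E
```

```text
t: 21.53
eef_pos: [0.5024, -0.1728, 0.042]
orientation: [3.14, -0.002, -3.106]
wrist_force: [-0.2, 0.2, -1.1]
gripper_width: 0.681
grasp_force: 52.2
t: 22.78
eef_pos: [0.5786, -0.2165, 0.2518]
orientation: [3.141, -0.002, -3.107]
wrist_force: [0.6, -0.1, -0.6]
gripper_width: 0.999
grasp_force: 0.0
[ 0.57833514 -0.21632605  0.25153134]
```

View pics/w10.png

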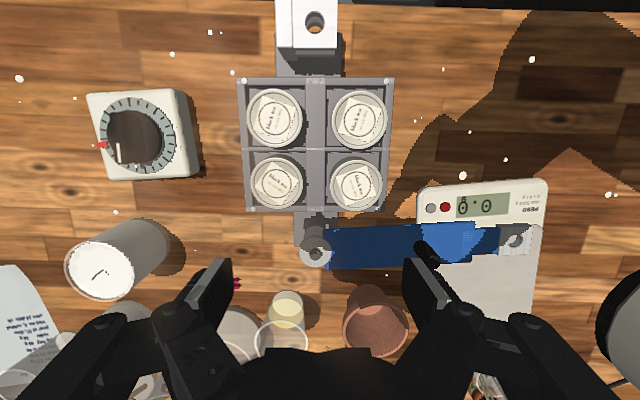

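All four tins are seated in the pockets. The bar's hinge is at (316,254), its eye at (514,238), the handle's base at about (421,246) and its top at about (437,262).

Run:
```python
from h import *
p,T=camT('wrist')
q=onplane([(316,254),(514,238)],.064,p,T)[:,:2]; q2=onplane([(514,238)],.062,p,T)[0,:2]; h=onplane([(430,257),(437,262)],.102,p,T)
H=tray(.118,0,0)[:2]; print('hinge',q[0],H,'eye',q2,'handle',h.tolist())
im=cv2.imread('pics/w10.png'); cv2.imwrite('pics/w10c.png',cv2.resize(im[215:285,380:480],None,fx=6,fy=6,interpolation=cv2.INTER_CUBIC))
d=q2-H; th=np.arctan2(d[1],-d[0])+.032; print('theta',th,np.linalg.norm(d))
hd=tray(.118-.125*np.cos(th),.125*np.sin(th),.102); print('handle model',hd,project([hd,hd-[0,0,.042]],p,T))
np.save('th.npy',th)
```

```text
hinge [ 0.65871711 -0.21473399] [ 0.65893959 -0.21572464] eye [0.6311215  0.01593157] handle [[0.639258305156112, -0.0960577068772357, 0.10199999999999998], [0.6447775890245231, -0.08788659540327179, 0.10199999999999998]]
theta 1.4832850812640144 0.2333204805860391
handle model [ 0.64403622 -0.09161627  0.102     ] [[433.55872547 261.25199458]
 [419.88870345 244.46604174]]
```

View pics/w10c.png

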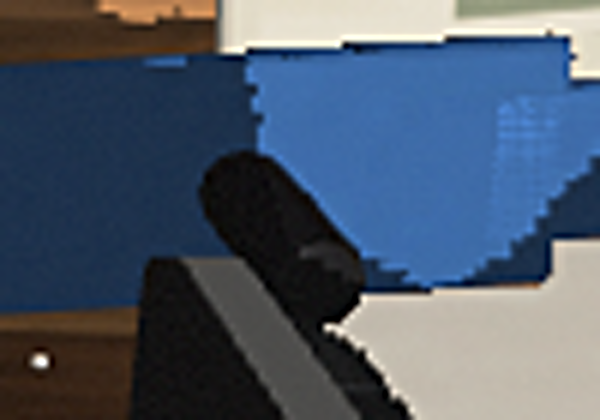

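The handle's top is at about (435,262), which matches the model: (0.644,-0.091).

Run:
```python
from h import *
th=float(np.load('th.npy')); hd=lambda t,z=.092: tray(.118-.125*np.cos(t),.125*np.sin(t),z)
print(tool(hd(th)))
T=pose(); 
for f in np.linspace(th,-.02,13): print(round(f,2),((hd(f)-hd(th))@T[:3,:3]/.03).round(2))
```

```text
[-2.34471935  4.07247632  5.31715408]
1.48 [0. 0. 0.]
1.36 [ 0.52 -0.08  0.  ]
1.23 [ 1.02 -0.22  0.  ]
1.11 [ 1.5  -0.42  0.  ]
0.98 [ 1.95 -0.68  0.  ]
0.86 [ 2.37 -1.    0.  ]
0.73 [ 2.74 -1.36  0.  ]
0.61 [ 3.06 -1.77  0.  ]
0.48 [ 3.34 -2.21  0.  ]
0.36 [ 3.55 -2.69  0.  ]
0.23 [ 3.7  -3.19  0.  ]
0.11 [ 3.79 -3.7   0.  ]
-0.02 [ 3.81 -4.22  0.  ]
```

```bash
python3 -m crank '[{"tx":-2.34,"ty":4.07,"tz":2,"twist":0,"fingers":1},{"tx":-2.34,"ty":4.07,"tz":2,"twist":0,"fingers":1},{"tx":-2.34,"ty":4.07,"tz":2,"twist":0,"fingers":1},{"tx":-2.34,"ty":4.07,"tz":2,"twist":0,"fingers":0.6},{"tx":-2.34,"ty":4.07,"tz":2,"twist":0,"fingers":0.6},{"tx":-2.34,"ty":4.07,"tz":3,"twist":0,"fingers":0.6},{"tx":-2.34,"ty":4.07,"tz":4,"twist":0,"fingers":0.6},{"tx":-2.34,"ty":4.07,"tz":5.1,"twist":0,"fingers":0.6},{"tx":-2.34,"ty":4.07,"tz":5.3,"twist":0,"fingers":0.6},{"tx":-2.34,"ty":4.07,"tz":5.3,"twist":0,"fingers":0.6},{"tx":-2.34,"ty":4.07,"tz":5.3,"twist":0,"fingers":-1},{"tx":-2.34,"ty":4.07,"tz":5.3,"twist":0,"fingers":-1},{"tx":-2.34,"ty":4.07,"tz":5.3,"twist":0,"fingers":-1},{"tx":-2.34,"ty":4.07,"tz":5.3,"twist":0,"fingers":-1},{"tx":-2.34,"ty":4.07,"tz":5.3,"twist":0,"fingers":-1},{"tx":-2.34,"ty":4.07,"tz":5.3,"twist":0,"fingers":-1},{"tx":-2.34,"ty":4.07,"tz":5.3,"twist":0,"fingers":-1},{"tx":-2.34,"ty":4.07,"tz":5.3,"twist":0,"fingers":-1},{"tx":-2.34,"ty":4.07,"tz":5.3,"twist":0,"fingers":-1},{"tx":-2.34,"ty":4.07,"tz":5.3,"twist":0,"fingers":-1}]' 20
```

```text
t: 24.5
eef_pos: [0.646, -0.0922, 0.0953]
orientation: [3.141, 0.002, -3.107]
wrist_force: [-1.1, 5.2, 8.9]
gripper_width: 0.206
grasp_force: 20.9
```

```bash
python3 -m crank '[{"tx":0.2,"ty":-0.03,"tz":-0.1,"twist":0,"fingers":-1},{"tx":0.52,"ty":-0.08,"tz":-0.1,"twist":0,"fingers":-1},{"tx":1.02,"ty":-0.22,"tz":-0.1,"twist":0,"fingers":-1},{"tx":1.5,"ty":-0.42,"tz":-0.1,"twist":0,"fingers":-1},{"tx":1.95,"ty":-0.68,"tz":-0.1,"twist":0,"fingers":-1},{"tx":2.37,"ty":-1.0,"tz":-0.1,"twist":0,"fingers":-1},{"tx":2.74,"ty":-1.36,"tz":-0.1,"twist":0,"fingers":-1},{"tx":3.06,"ty":-1.77,"tz":-0.1,"twist":0,"fingers":-1},{"tx":3.34,"ty":-2.21,"tz":-0.1,"twist":0,"fingers":-1},{"tx":3.55,"ty":-2.69,"tz":-0.1,"twist":0,"fingers":-1},{"tx":3.7,"ty":-3.19,"tz":-0.1,"twist":0,"fingers":-1},{"tx":3.77,"ty":-3.5,"tz":-0.1,"twist":0,"fingers":-1},{"tx":3.79,"ty":-3.75,"tz":-0.1,"twist":0,"fingers":-1},{"tx":3.8,"ty":-4.0,"tz":-0.1,"twist":0,"fingers":-1},{"tx":3.81,"ty":-4.15,"tz":-0.1,"twist":0,"fingers":-1},{"tx":3.81,"ty":-4.2,"tz":-0.1,"twist":0,"fingers":-1},{"tx":3.81,"ty":-4.25,"tz":-0.1,"twist":0,"fingers":-1},{"tx":3.81,"ty":-4.25,"tz":-0.1,"twist":0,"fingers":-1}]' 20
python3 -c "
from h import *
print(tray(-.007,0,.09),manip.sense()['wrist_force'])"
```

```text
t: 26.0
eef_pos: [0.5336, -0.221, 0.0965]
orientation: [3.136, -0.004, -3.108]
wrist_force: [-3.2, 23.4, -1.3]
gripper_width: 0.202
grasp_force: 23.4
[ 0.53400358 -0.21972396  0.09      ] [-3.18089186 23.37713092 -1.26592591]
```

The bar is against its stop at 23 N. Release it and go over the pin.

```bash
python3 -m crank '[{"tx":0,"ty":0,"tz":0,"twist":0,"fingers":0.4},{"tx":0,"ty":0,"tz":0,"twist":0,"fingers":0.4},{"tx":0,"ty":0,"tz":0,"twist":0,"fingers":0.4},{"tx":0,"ty":0,"tz":0,"twist":0,"fingers":0.4},{"tx":0,"ty":0,"tz":-5,"twist":0,"fingers":0.4},{"tx":0,"ty":0,"tz":-5,"twist":0,"fingers":0.4},{"tx":0,"ty":0,"tz":-5,"twist":0,"fingers":0.4},{"tx":0,"ty":0,"tz":-5,"twist":0,"fingers":0.4},{"tx":0,"ty":0,"tz":-5,"twist":0,"fingers":0.4},{"tx":0,"ty":0,"tz":-5,"twist":0,"fingers":0.4},{"tx":0,"ty":0,"tz":-5,"twist":0,"fingers":0.4}]'
python3 -c "
from h import *
shot('wrist','w11.png'); print(tool([.436,.39,.2]))"
```

```text
t: 26.92
eef_pos: [0.5352, -0.2238, 0.2464]
orientation: [3.141, -0.0, -3.107]
wrist_force: [-0.3, -0.0, -0.8]
gripper_width: 0.703
grasp_force: 0.0
[ 2.59316756 20.55727927  1.54756634]
```

```bash
python3 -m crank '[{"tx":2.6,"ty":20.55,"tz":0,"twist":0,"fingers":0.4},{"tx":2.6,"ty":20.55,"tz":0,"twist":0,"fingers":0.4},{"tx":2.6,"ty":20.55,"tz":0,"twist":0,"fingers":0.4},{"tx":2.6,"ty":20.55,"tz":0,"twist":0,"fingers":0.4},{"tx":2.6,"ty":20.55,"tz":0,"twist":0,"fingers":0.4},{"tx":2.6,"ty":20.55,"tz":0,"twist":0,"fingers":0.4},{"tx":2.6,"ty":20.55,"tz":0,"twist":0,"fingers":0.4},{"tx":2.6,"ty":20.55,"tz":0,"twist":0,"fingers":0.4},{"tx":2.6,"ty":20.55,"tz":0,"twist":0,"fingers":0.4},{"tx":2.6,"ty":20.55,"tz":0,"twist":0,"fingers":0.4},{"tx":2.6,"ty":20.55,"tz":0,"twist":0,"fingers":0.4},{"tx":2.6,"ty":20.55,"tz":0,"twist":0,"fingers":0.4},{"tx":2.6,"ty":20.55,"tz":0,"twist":0,"fingers":0.4},{"tx":2.6,"ty":20.55,"tz":0,"twist":0,"fingers":0.4},{"tx":2.6,"ty":20.55,"tz":0,"twist":0,"fingers":0.4},{"tx":2.6,"ty":20.55,"tz":0,"twist":0,"fingers":0.4},{"tx":2.6,"ty":20.55,"tz":1,"twist":0,"fingers":0.4},{"tx":2.6,"ty":20.55,"tz":1.55,"twist":0,"fingers":0.4},{"tx":2.6,"ty":20.55,"tz":1.55,"twist":0,"fingers":0.4},{"tx":2.6,"ty":20.55,"tz":1.55,"twist":0,"fingers":0.4}]'
python3 - <<'E'
from h import *
im,p,T=shot('wrist','w12.png'); print(pose()[:3,3])
print(project([[.436,.39,.091],[.436,.39,.05]],p,T))
hsv=cv2.cvtColor(im,cv2.COLOR_BGR2HSV)
m=(((hsv[...,0]<8)|(hsv[...,0]>172))&(hsv[...,1]>150)&(hsv[...,2]>60)).astype(np.uint8); m[:100]=0;m[260:]=0
n,l,s,c=cv2.connectedComponentsWithStats(m)
for i in range(1,n):
    if s[i][4]>150:
        ct=cv2.findContours((l==i).astype(np.uint8),0,2)[0][0]; print(s[i],c[i],cv2.minAreaRect(ct), cv2.approxPolyDP(ct,4,True)[:,0].tolist())
cv2.imwrite('pics/w12c.png',cv2.resize(im[130:290,230:400],None,fx=3.5,fy=3.5,interpolation=cv2.INTER_CUBIC))
E
```

```text
t: 28.63
eef_pos: [0.4357, 0.389, 0.199]
orientation: [-3.14, -0.003, -3.107]
wrist_force: [0.5, 0.5, 1.0]
gripper_width: 0.699
grasp_force: 0.0
[0.4363647  0.3893512  0.20020641]
[[318.46220741 210.35824878]
 [318.39092539 197.56548306]]
[310 187  30  36 710] [324.27042254 204.99859155] ((324.44293212890625, 205.0100860595703), (27.444271087646484, 28.5092716217041), 34.99202346801758) [[321, 187], [310, 211], [328, 222], [339, 206], [335, 195]]
```

View pics/w12c.png

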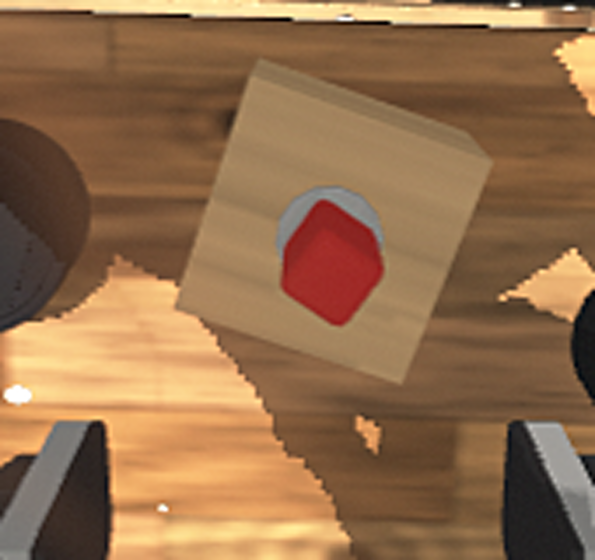

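The crop shows the wooden block with the pin in it. The head's top face has corners at about (310,211), (328,222), (339,206) and (321,195), turned about 33° in the image.

Run:
```python
from h import *
p,T=camT('wrist')
q=onplane([(310,211),(328,222),(339,206),(321,195)],.091,p,T); c=q.mean(0); print(q.round(4).tolist(),c, tool([c[0],c[1],.080]))
R3=pose()[:3,:3]; t=(q-c)@R3
for a,b in [(0,1),(1,2)]:
    d=t[b]-t[a]; print(np.linalg.norm(d)*1e3,'turn from tool y toward...',np.degrees(np.arctan2(-d[0],d[1])))
print(manip.sense()['qpos'])
```

```text
[[0.438, 0.3834, 0.091], [0.4474, 0.3991, 0.091], [0.4328, 0.4077, 0.091], [0.4237, 0.3922, 0.091]] [0.43548175 0.39558516 0.091     ] [0.01853984 0.21133865 4.00676052]
18.309901326788083 turn from tool y toward... 32.89589088318627
17.026390160823134 turn from tool y toward... -57.525461231770315
[ 6.26448034e-01  4.90105467e-01  1.50712697e+00 -3.01353233e-05
  1.14550566e+00 -9.78643463e-01]
```

```bash
python3 -m crank '[{"tx":0.02,"ty":0.21,"tz":0,"twist":1.4,"fingers":0.4},{"tx":0.02,"ty":0.21,"tz":0,"twist":2.8,"fingers":0.2},{"tx":0.02,"ty":0.21,"tz":0.3,"twist":4.2,"fingers":0},{"tx":0.02,"ty":0.21,"tz":0.6,"twist":5.6,"fingers":0},{"tx":0.02,"ty":0.21,"tz":1,"twist":6.54,"fingers":0},{"tx":0.02,"ty":0.21,"tz":1.5,"twist":6.54,"fingers":0},{"tx":0.02,"ty":0.21,"tz":2.3,"twist":6.54,"fingers":0},{"tx":0.02,"ty":0.21,"tz":3.2,"twist":6.54,"fingers":0},{"tx":0.02,"ty":0.21,"tz":3.8,"twist":6.54,"fingers":0},{"tx":0.02,"ty":0.21,"tz":4,"twist":6.54,"fingers":0},{"tx":0.02,"ty":0.21,"tz":4,"twist":6.54,"fingers":0},{"tx":0.02,"ty":0.21,"tz":4,"twist":6.54,"fingers":-1},{"tx":0.02,"ty":0.21,"tz":4,"twist":6.54,"fingers":-1},{"tx":0.02,"ty":0.21,"tz":4,"twist":6.54,"fingers":-1},{"tx":0.02,"ty":0.21,"tz":4,"twist":6.54,"fingers":-1},{"tx":0.02,"ty":0.21,"tz":4,"twist":6.54,"fingers":-1},{"tx":0.02,"ty":0.21,"tz":4,"twist":6.54,"fingers":-1},{"tx":0.02,"ty":0.21,"tz":4,"twist":6.54,"fingers":-1},{"tx":0.02,"ty":0.21,"tz":4,"twist":6.54,"fingers":-1},{"tx":0.02,"ty":0.21,"tz":4,"twist":6.54,"fingers":-1}]' 40
python3 -m crank '[{"tx":0,"ty":0,"tz":-0.5,"twist":0,"fingers":-1},{"tx":0,"ty":0,"tz":-1,"twist":0,"fingers":-1},{"tx":0,"ty":0,"tz":-1.5,"twist":0,"fingers":-1},{"tx":0,"ty":0,"tz":-2.5,"twist":0,"fingers":-1},{"tx":0,"ty":0,"tz":-4,"twist":0,"fingers":-1},{"tx":0,"ty":0,"tz":-4,"twist":0,"fingers":-1},{"tx":0,"ty":0,"tz":-4,"twist":0,"fingers":-1},{"tx":0,"ty":0,"tz":-4,"twist":0,"fingers":-1}]'
python3 - <<'E'
from h import *
shot('wrist','w13.png'); p,T=camT('wrist')
print(tool(tray(-.118,0,.17)),manip.sense()['orientation'])
im=cv2.imread('pics/w11.png');
E
```

```text
t: 30.35
eef_pos: [0.4362, 0.3962, 0.082]
orientation: [3.14, 0.001, 2.605]
wrist_force: [-0.5, -2.8, 8.4]
gripper_width: 0.228
grasp_force: 40.0
t: 31.02
eef_pos: [0.4356, 0.3959, 0.201]
orientation: [3.14, 0.001, 2.605]
wrist_force: [-0.7, 0.4, -0.5]
gripper_width: 0.227
grasp_force: 39.4
[-10.19090246 -17.94052962   1.00528505] [-3.14122778e+00 -1.70912644e-04  2.60542685e+00]
```

```bash
python3 -m crank '[{"tx":-11.5,"ty":-17.94,"tz":0,"twist":0,"fingers":-1},{"tx":-11.5,"ty":-17.94,"tz":0,"twist":0,"fingers":-1},{"tx":-11.5,"ty":-17.94,"tz":0,"twist":0,"fingers":-1},{"tx":-11.5,"ty":-17.94,"tz":0,"twist":0,"fingers":-1},{"tx":-11.5,"ty":-17.94,"tz":0,"twist":0,"fingers":-1},{"tx":-11.5,"ty":-17.94,"tz":0,"twist":0,"fingers":-1},{"tx":-11.5,"ty":-17.94,"tz":0,"twist":0,"fingers":-1},{"tx":-11.5,"ty":-17.94,"tz":0,"twist":0,"fingers":-1},{"tx":-11.5,"ty":-17.94,"tz":0,"twist":0,"fingers":-1},{"tx":-11.5,"ty":-17.94,"tz":0,"twist":0,"fingers":-1},{"tx":-11.5,"ty":-17.94,"tz":0,"twist":0,"fingers":-1},{"tx":-11.5,"ty":-17.94,"tz":0,"twist":0,"fingers":-1},{"tx":-11.5,"ty":-17.94,"tz":0,"twist":0,"fingers":-1},{"tx":-11.5,"ty":-17.94,"tz":0,"twist":0,"fingers":-1},{"tx":-11.5,"ty":-17.94,"tz":0,"twist":0,"fingers":-1},{"tx":-11.5,"ty":-17.94,"tz":0,"twist":0,"fingers":-1},{"tx":-11.5,"ty":-17.94,"tz":0.5,"twist":0,"fingers":-1},{"tx":-11.5,"ty":-17.94,"tz":0.5,"twist":0,"fingers":-1},{"tx":-11.5,"ty":-17.94,"tz":0.5,"twist":0,"fingers":-1},{"tx":-11.5,"ty":-17.94,"tz":0.5,"twist":0,"fingers":-1}]'
python3 - <<'E'
from h import *
im,p,T=shot('wrist','w14.png'); print(pose()[:3,3])
Z=pose()
tip=(Z@np.array([0,0,.080,1]))[:3]; print('tip',project([tip],p,T),'hole model',project([tray(-.118,0,.076)],p,T))
h=project([tray(-.118,0,.076)],p,T)[0].astype(int); x0,y0=max(h[0]-80,0),max(h[1]-90,0)
cv2.imwrite('pics/w14c.png',cv2.resize(im[y0:y0+190,x0:x0+200],None,fx=3.1,fy=3.1,interpolation=cv2.INTER_CUBIC)); print(x0,y0)
E
```

```text
t: 32.73
eef_pos: [0.4569, -0.2422, 0.1851]
orientation: [3.141, -0.001, 2.606]
wrist_force: [0.5, -0.2, -0.8]
gripper_width: 0.225
grasp_force: 39.6
[ 0.45715856 -0.24226043  0.18544186]
tip [[316.5279531 221.9928693]] hole model [[315.19121097 164.04898692]]
235 74
```

View pics/w14c.png

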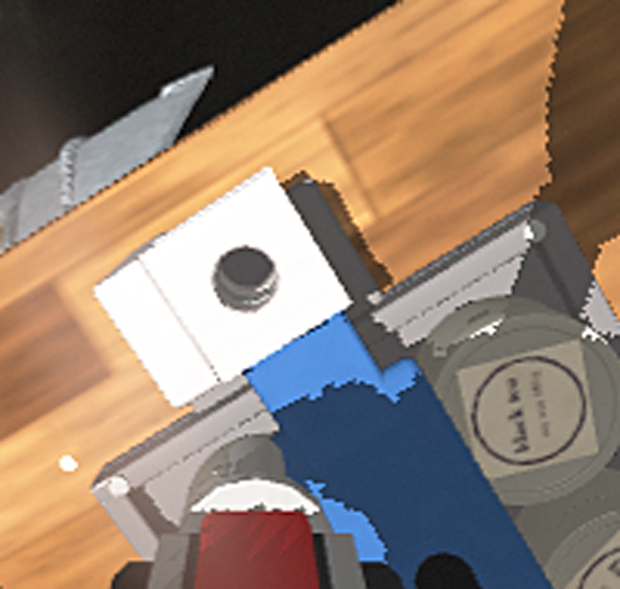

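The hole is seen at (314.4,163.4) against the model's (315.2,164.0), so they agree. The pin hangs below the gripper. I'll check its shank numerically, since I've used up the picture views.

Run:
```python
from h import *
im=cv2.imread('pics/w14.png'); p,T=camT('wrist'); Z=pose()
for d in (0.080,.07,.050,.032,.027,-.009): 
    pc=(Z@np.array([0,0,d,1]))[:3]; r=(Z@np.array([0,.007,d,1]))[:3]; a=project([pc,r],p,T); print(d,a[0].round(1),(a[1]-a[0]).round(1))
g=im.astype(int)
for v in range(208,252,2): print(v,' '.join('%3d%s'%(g[v,u].mean(),'R' if g[v,u,2]-g[v,u,0]>60 else 'B' if g[v,u,0]-g[v,u,2]>50 else 'b' if g[v,u,2]-g[v,u,0]>15 else '.') for u in range(284,350,2)))
```

```text
0.08 [316.4 221.5] [ 9.3 -0. ]
0.07 [316.4 226.3] [ 9.8 -0. ]
0.05 [316.3 237.4] [10.7 -0. ]
0.032 [316.2 249.5] [11.8 -0. ]
0.027 [316.1 253.3] [12.2 -0. ]
-0.009 [315.8 288.9] [15.4 -0. ]
208 178R 177R 182R 191R 195R 108. 129. 110. 108. 184. 196. 186. 185. 180. 180. 177. 172. 187. 184. 171.  65B  72B  72B  70B  69B  70B  69B  67B  68B  69B  69B  68B  68B
210 176R 187R 200R 139b 141. 117b 114b 162. 192. 190. 186. 183. 182. 178. 135. 189. 184. 180. 180. 188. 111.  71B  71B  72B  71B  70B  67B  69B  68B  69B  71B  68B  68B
212 203R 196R 130. 146b 124b 133. 187. 195. 189. 185. 182. 180. 169. 154. 184. 183. 182. 183. 184. 190. 182b  69B  74B  74B  70B  71B  68B  68B  68B  69B  69B  70B  68B
214 149b 158. 129b 127b 179b 198b 192b 188. 184. 182. 178. 170. 185. 186. 192.  91. 114.  92.  90b  91.  60B  66B  72B  72B  73B  70B  69B  69B  70B  71B  70B  69B  70B
216 126b 127b 139b 194b 194b 190b 186. 186. 184. 168. 158. 188. 183. 108. 130. 124. 117. 109. 104.  97.  69B  69B  70B  71B  72B  71B  72B  71B  70B  71B  72B  71B  71B
218 129b 192b 198b 192b 189b 186b 184b 180. 165. 189. 190. 104. 1
[... 2107 characters left out ...]
105. 154B 149B 148B 149B
244  97b 102b 106b 107b 109b 134b 130b 127b 100R 102R 104R 100R  97R  89R  89R  87R  90R  78R  83R  83R  80R  70R  72R  71R  68R  64R 120. 114. 108. 130B 151B 152B 150B
246 149b 104b 122b 122b 120b 118b  89b  79b 114R 108R 100R 101R  92R  91R  88R  88R  81R  83R  83R  82R  74R  71R  76R  75R  66R  64R  24.  32. 102.  95b  93b  93b 114.
248 181b 128b 129b 129b 128b 131b  87b  82b 114R 105R  99R  95R  92R  91R  88R  86R  83R  88R  86R  75R  76R  73R  77R  67R  69R  64R  31.  28. 110. 101. 102. 101. 107.
250 182b 121b 126b 127b 129b 128b  79b  84b 113R  94b  96R  96R  93R  90R  87R  85R  84R  87R  77R  76R  75R  81R  70R  69R  69R  67R  44b  30.  94. 103. 103. 102.  98.
```

Run:
```python
from h import *
p,T=camT('wrist'); Z=pose()
print('rim',project([(Z@np.array([.015,0,.026,1]))[:3],(Z@np.array([.015,0,.031,1]))[:3]],p,T))
im=cv2.imread('pics/w14.png'); g=cv2.cvtColor(im,cv2.COLOR_BGR2GRAY)[135:190,285:345]
m=(g<170).astype(np.uint8); n,l,s,c=cv2.connectedComponentsWithStats(m); k=l[28,29]; print(s[k],c[k]+[285,135])
ct=cv2.findContours((l==k).astype(np.uint8),0,2)[0][0]; e=cv2.fitEllipse(ct); uv=np.array(e[0])+[285,135]; print(uv,e)
h=onplane([uv],.076,p,T)[0]; print(h,tray(-.118,0,.076)); print(tool([h[0],h[1],.165]))
```

```text
rim [[316.06281501 229.6125279 ]
 [316.09768574 226.36594839]]
[ 19  18  20  22 317] [313.05047319 163.29022082]
[312.94945335 163.25524902] ((27.949453353881836, 28.2552490234375), (18.70888328552246, 20.421857833862305), 24.790254592895508)
[ 0.42195764 -0.22462618  0.076     ] [ 0.42306041 -0.22327536  0.076     ]
[ 1.3086767  -0.092815    0.68216767]
```

```bash
python3 -m crank '[{"tx":0.6,"ty":-0.05,"tz":0,"twist":0,"fingers":-1},{"tx":1.3,"ty":-0.1,"tz":0,"twist":0,"fingers":-1},{"tx":1.3,"ty":-0.1,"tz":0.3,"twist":0,"fingers":-1},{"tx":1.3,"ty":-0.1,"tz":0.6,"twist":0,"fingers":-1},{"tx":1.3,"ty":-0.1,"tz":0.6,"twist":0,"fingers":-1},{"tx":1.3,"ty":-0.1,"tz":0.6,"twist":0,"fingers":-1},{"tx":1.3,"ty":-0.1,"tz":0.8,"twist":0,"fingers":-1},{"tx":1.3,"ty":-0.1,"tz":0.95,"twist":0,"fingers":-1},{"tx":1.3,"ty":-0.1,"tz":1.1,"twist":0,"fingers":-1},{"tx":1.3,"ty":-0.1,"tz":1.2,"twist":0,"fingers":-1},{"tx":1.3,"ty":-0.1,"tz":1.3,"twist":0,"fingers":-1},{"tx":1.3,"ty":-0.1,"tz":1.3,"twist":0,"fingers":-1}]'
```

```text
t: 33.78
eef_pos: [0.4219, -0.2256, 0.1457]
orientation: [3.142, -0.001, 2.605]
wrist_force: [-0.8, 0.2, -1.7]
gripper_width: 0.226
grasp_force: 39.6
```

The pin has entered the upper knuckle with no force. Continue down.

```bash
python3 -m crank '[{"tx":0,"ty":0,"tz":0.15,"twist":0,"fingers":-1},{"tx":0,"ty":0,"tz":0.3,"twist":0,"fingers":-1},{"tx":0,"ty":0,"tz":0.45,"twist":0,"fingers":-1},{"tx":0,"ty":0,"tz":0.6,"twist":0,"fingers":-1},{"tx":0,"ty":0,"tz":0.7,"twist":0,"fingers":-1},{"tx":0,"ty":0,"tz":0.8,"twist":0,"fingers":-1},{"tx":0,"ty":0,"tz":0.8,"twist":0,"fingers":-1}]'
```

```text
t: 34.37
eef_pos: [0.4219, -0.2256, 0.1217]
orientation: [3.142, -0.001, 2.605]
wrist_force: [-0.3, 0.4, 0.0]
gripper_width: 0.227
grasp_force: 39.6
```

```bash
python3 -m crank '[{"tx":0,"ty":0,"tz":0.1,"twist":0,"fingers":-1},{"tx":0,"ty":0,"tz":0.2,"twist":0,"fingers":-1},{"tx":0,"ty":0,"tz":0.3,"twist":0,"fingers":-1},{"tx":0,"ty":0,"tz":0.38,"twist":0,"fingers":-1},{"tx":0,"ty":0,"tz":0.38,"twist":0,"fingers":-1},{"tx":0,"ty":0,"tz":0.38,"twist":0,"fingers":-1}]'
```

```text
t: 34.87
eef_pos: [0.4221, -0.2257, 0.1108]
orientation: [3.142, -0.0, 2.605]
wrist_force: [-0.2, 0.1, -0.4]
gripper_width: 0.232
grasp_force: 39.6
```

```bash
python3 -m crank '[{"tx":0,"ty":0,"tz":0.05,"twist":0,"fingers":-1},{"tx":0,"ty":0,"tz":0.1,"twist":0,"fingers":-1},{"tx":0,"ty":0,"tz":0.15,"twist":0,"fingers":-1},{"tx":0,"ty":0,"tz":0.15,"twist":0,"fingers":-1}]'
```

```text
t: 35.2
eef_pos: [0.4224, -0.2261, 0.1075]
orientation: [-3.141, 0.002, 2.606]
wrist_force: [-6.2, 2.2, 28.0]
gripper_width: 0.227
grasp_force: 44.1
```

Collar is on the knuckle (TCP 0.1075 m, 28 N contact). Release, rise and check, then go to the timer.

```bash
python3 -m crank '[{"tx":0,"ty":0,"tz":0.12,"twist":0,"fingers":0},{"tx":0,"ty":0,"tz":0.1,"twist":0,"fingers":0},{"tx":0,"ty":0,"tz":0.1,"twist":0,"fingers":0},{"tx":0,"ty":0,"tz":0.1,"twist":0,"fingers":0},{"tx":0,"ty":0,"tz":0.1,"twist":0,"fingers":0},{"tx":0,"ty":0,"tz":-1,"twist":0,"fingers":0},{"tx":0,"ty":0,"tz":-2,"twist":0,"fingers":0},{"tx":0,"ty":0,"tz":-3.5,"twist":0,"fingers":0},{"tx":0,"ty":0,"tz":-3.5,"twist":0,"fingers":0},{"tx":0,"ty":0,"tz":-3.5,"twist":0,"fingers":0},{"tx":0,"ty":0,"tz":-3.5,"twist":0,"fingers":0}]'
python3 - <<'E'
from h import *
im,p,T=shot('wrist','w15.png')
hsv=cv2.cvtColor(im,cv2.COLOR_BGR2HSV)
m=(((hsv[...,0]<8)|(hsv[...,0]>172))&(hsv[...,1]>150)&(hsv[...,2]>60)).astype(np.uint8)
n,l,s,c=cv2.connectedComponentsWithStats(m)
for i in range(1,n):
    if s[i][4]>60: print(s[i],c[i])
P=[tray(-.118,0,z) for z in (.081,.117)]; print(project(P,p,T))
print(tool([.53,-.419,.2]),pose()[:3,3])
E
```

```text
t: 36.12
eef_pos: [0.422, -0.2257, 0.2114]
orientation: [-3.142, 0.0, 2.605]
wrist_force: [-0.2, 0.8, -0.1]
gripper_width: 0.499
grasp_force: 0.0
[305 193  25  32 683] [317.7715959  207.90775988]
[519 242  11  10  83] [524.20481928 246.27710843]
[[319.38145465 202.07709945]
 [319.69368615 214.78067072]]
[-6.40119637 -3.70196625  0.3485433 ] [ 0.4216567  -0.2254316   0.21068735]
```

```bash
python3 -m crank '[{"tx":-6.4,"ty":-3.7,"tz":0.35,"twist":0,"fingers":0},{"tx":-6.4,"ty":-3.7,"tz":0.35,"twist":0,"fingers":0},{"tx":-6.4,"ty":-3.7,"tz":0.35,"twist":0,"fingers":0},{"tx":-6.4,"ty":-3.7,"tz":0.35,"twist":0,"fingers":0},{"tx":-6.4,"ty":-3.7,"tz":0.35,"twist":0,"fingers":0},{"tx":-6.4,"ty":-3.7,"tz":0.35,"twist":0,"fingers":0},{"tx":-6.4,"ty":-3.7,"tz":0.35,"twist":0,"fingers":0},{"tx":-6.4,"ty":-3.7,"tz":0.35,"twist":0,"fingers":0},{"tx":-6.4,"ty":-3.7,"tz":0.35,"twist":0,"fingers":0},{"tx":-6.4,"ty":-3.7,"tz":0.35,"twist":0,"fingers":0}]'
cat > dial.py <<'E'
from h import *
import sys
im,p,T=shot('wrist',sys.argv[1]); Z=pose(); s=manip.sense(); print(s['eef_pos'],s['orientation'],'q6',s['qpos'][5])
hsv=cv2.cvtColor(im,cv2.COLOR_BGR2HSV)
def comps(m,lo,hi,name,z):
    n,l,st,c=cv2.connectedComponentsWithStats(m.astype(np.uint8))
    for i in range(1,n):
        if lo<st[i][4]<hi: print(name,st[i],c[i].round(1),onplane([c[i]],z,p,T)[0].round(4))
red=((hsv[...,0]<8)|(hsv[...,0]>172))&(hsv[...,1]>130)&(hsv[...,2]>60)
win=np.zeros(red.shape,bool); win[110:270,200:440]=1
comps(red&win,15,2000,'red',.037)
dark=(hsv[...,2]<60)&win
comps(dark,1500,20000,'dark',.046)
# white blobs inside hull of the dark
n,l,st,c=cv2.connectedComponentsWithStats(dark.astype(np.uint8)); k=1+np.argmax(st[1:,4]); 
hull=cv2.convexHull(cv2.findContours((l==k).astype(np.uint8),0,2)[0][0]); M=np.zeros(red.shape,np.uint8); cv2.fillConvexPoly(M,hull,1)
w=(hsv[...,2]>110)&(M>0); n,l,st,c=cv2.connectedComponentsWithStats(w.astype(np.uint8))
for i in range(1,n):
    if st[i][4]>8:
        ys,xs=np.nonzero(l==i); print('white',st[i],c[i].round(1),cv2.minAreaRect(np.c_[xs,ys].astype(np.float32)),[onplane([c[i]],z,p,T)[0].round(4).tolist() for z in (.046,.072)])
E
python3 dial.py w16.png
```

```text
t: 37.0
eef_pos: [0.5299, -0.4181, 0.2004]
orientation: [3.141, -0.002, 2.606]
wrist_force: [0.0, 0.4, 0.4]
gripper_width: 0.503
grasp_force: 0.0
[ 0.53006253 -0.41819662  0.20069946] [ 3.14132726e+00 -9.84964396e-04  2.60599553e+00] q6 -1.791593330165802
red [282 220  11  10  59] [286.6 224.6] [ 0.5428 -0.4628  0.037 ]
dark [ 291  171   53   61 1667] [322.6 196.7] [ 0.5337 -0.4133  0.046 ]
white [316 212  20  19  73] [323.7 222.2] ((323.2699279785156, 222.04869079589844), (24.17652702331543, 8.184270858764648), 41.18592834472656) [[0.5577, -0.4261, 0.046], [0.5491, -0.4217, 0.072]]
white [312 227   6   3  11] [315.  227.7] ((314.8000183105469, 227.40003967285156), (5.366563320159912, 1.7888542413711548), 26.56505012512207) [[0.5583, -0.4369, 0.046], [0.5497, -0.4315, 0.072]]
```

```bash
cat > asc.py <<'E'
import cv2,sys,numpy as np
im=cv2.imread('pics/'+sys.argv[1]).astype(int); r0,r1,c0,c1=map(int,sys.argv[2:6])
for v in range(r0,r1):
    print(v,''.join('R' if im[v,u,2]-im[v,u,0]>70 and im[v,u,2]-im[v,u,1]>60 else '@#*+-. '[min(6,int(im[v,u].mean())//37)] for u in range(c0,c1)))
E
python3 asc.py w16.png 160 248 268 372
```

```text
160 ----++++++++++-.              -..........-@+........**.......-++             ..-+#***#*RRR---R---R-R---R
161 ---+++++++++--.             --............##+.......#*...........            ...+*#***#*R-RR-RR---------
162 --+++++++++--.             -...-@*........**........#+........--.-+- -        ...+*#**##*RRRR-R---------
163 --++++++++-...           -......** .......**........@*........#*...-*#-        ..-+#####*RRRRRR--------R
164 -+++++++----           *........*@+.......**.......+*........+@*.....--         ..-######*RRR--------RR-
165 +++++++----          #**+........@+................+*+*......#*-......-+#-    + ...**####*RRR-------RR--
166 ++++++-.             .@+ ........+**..............-*+.......-@+.........-*-      ..-*#####*R----RRRR---+
167 ++++--.            ...*#++...................................+-..........--       ..-*##*#*RRRRRR--+++++
168 +++--.            .....*#++...........................................-#*.--      ...**#*##*RRR+++++++++
169 ++-..            .......*#-...........................................*@*...       ..-**###*-*-+++++++++
170 --.   
[... 7791 characters left out ...]
.-*R++++*++++++***++R+++**************+++R+###
242 +++++++++++---------------.                            ...+R++**+++++++***++RR++**************++++RR+###
243 +++++++++----------------R-.                          ..-****++*++++++*++++++***************++R+RR+R+###
244 ++++++++------------------R.                        ...+R**++++++++++*++++****************++*+++R++RR###
245 ++++++---------------------R-                      ..-***++++++++++*++++*******************++RR++RR+####
246 -+--------------------------+-                   ...+***++++++++*+++++****************+**+R+RRRRRRRRR###
247 +++++++++-------------------R-.                 ..-***+++++++++**++*********************+RR***+++++*+*##
```

```bash
cat > fit.py <<'E'
from h import *
import sys
from scipy.optimize import least_squares
def run(f,p,T,c0):
    im=cv2.imread('pics/'+f); g=cv2.cvtColor(im,cv2.COLOR_BGR2GRAY)
    u0,v0=c0; pts=[]
    for a in np.radians(range(110,300,4)):   # image angles: left and top sides (0=right, 90=down)
        d=np.array([np.cos(a),np.sin(a)])
        for r in np.arange(20,48,.5):
            u,v=np.array(c0)+r*d
            if cv2.getRectSubPix(g,(1,1),(float(u),float(v)))[0,0]>125: pts.append((u,v)); break
    q=onplane(pts,.046,p,T)[:,:2]
    s=least_squares(lambda x:np.hypot(*(q-x[:2]).T)-x[2],[*q.mean(0),.03],loss='soft_l1',f_scale=.001); print('disc',s.x,np.abs(s.fun).mean(),len(q)); return s.x
if __name__=='__main__':
    p,T=camT('wrist'); x=run(sys.argv[1],p,T,(312,200)); c=x[:2]
    red=onplane([(286.6,224.6)],.037,p,T)[0,:2]; print('red r',np.hypot(*(red-c)),red)
    for z in(.046,.060,.072):
        q=onplane([(317,212),(326.5,229.5)],z,p,T)[:,:2]-c; d=q[1]-q[0]
        print(z,'r',np.hypot(*q.T),'ang start,end,line',np.degrees(np.arctan2(q[:,1],q[:,0])),np.degrees(np.arctan2(d[1],d[0])))
    r=red-c; print('red ang',np.degrees(np.arctan2(r[1],r[0])))
E
python3 fit.py w16.png
```

```text
disc [ 0.53267672 -0.42133735  0.0295807 ] 0.00018658154003853094 48
red r 0.042987014966726314 [ 0.54308313 -0.46304574]
0.046 r [0.01333294 0.03430302] ang start,end,line [-23.05206331 -10.96266052] -3.4819264186856813
0.06 r [0.00878504 0.02893216] ang start,end,line [-18.95384159  -8.12806472] -3.4819264186855485
0.072 r [0.00498345 0.02440788] ang start,end,line [-9.52110639 -4.71278141] -3.4819264186857466
red ang -75.99050597473801
```

The disc fit is clean: axis at (0.5327,-0.4213). The pointer stands at about -4° and the marker at -76°, so 72° clockwise.

```bash
python3 -c "
from h import *
print(tool([.5327,-.4213,.070]))"
```

```text
[-0.13268953 -0.04524774  4.35650825]
```

```bash
python3 -m crank '[{"tx":-0.13,"ty":-0.05,"tz":0.5,"twist":-1.4,"fingers":0},{"tx":-0.13,"ty":-0.05,"tz":1,"twist":-2.8,"fingers":0},{"tx":-0.13,"ty":-0.05,"tz":1.5,"twist":-4.2,"fingers":0},{"tx":-0.13,"ty":-0.05,"tz":2,"twist":-5.35,"fingers":0},{"tx":-0.13,"ty":-0.05,"tz":2.5,"twist":-5.35,"fingers":0},{"tx":-0.13,"ty":-0.05,"tz":3.2,"twist":-5.35,"fingers":0},{"tx":-0.13,"ty":-0.05,"tz":3.8,"twist":-5.35,"fingers":0},{"tx":-0.13,"ty":-0.05,"tz":4.2,"twist":-5.35,"fingers":0},{"tx":-0.13,"ty":-0.05,"tz":4.33,"twist":-5.35,"fingers":0},{"tx":-0.13,"ty":-0.05,"tz":4.33,"twist":-5.35,"fingers":0},{"tx":-0.13,"ty":-0.05,"tz":4.33,"twist":-5.35,"fingers":-1},{"tx":-0.13,"ty":-0.05,"tz":4.33,"twist":-5.35,"fingers":-1},{"tx":-0.13,"ty":-0.05,"tz":4.33,"twist":-5.35,"fingers":-1},{"tx":-0.13,"ty":-0.05,"tz":4.33,"twist":-5.35,"fingers":-1},{"tx":-0.13,"ty":-0.05,"tz":4.33,"twist":-5.35,"fingers":-1},{"tx":-0.13,"ty":-0.05,"tz":4.33,"twist":-5.35,"fingers":-1},{"tx":-0.13,"ty":-0.05,"tz":4.33,"twist":-5.35,"fingers":-1},{"tx":-0.13,"ty":-0.05,"tz":4.33,"twist":-5.35,"fingers":-1}]' 25
```

```text
t: 38.55
eef_pos: [0.5336, -0.4226, 0.0724]
orientation: [-3.141, 0.002, 3.072]
wrist_force: [0.5, 3.3, 5.1]
gripper_width: 0.152
grasp_force: 27.0
```

Gripped at 14 mm. Turn 72° clockwise.

```bash
python3 -m crank '[{"tx":0,"ty":0,"tz":0,"twist":1.2,"fingers":-1},{"tx":0,"ty":0,"tz":0,"twist":2.4,"fingers":-1},{"tx":0,"ty":0,"tz":0,"twist":3.6,"fingers":-1},{"tx":0,"ty":0,"tz":0,"twist":4.8,"fingers":-1},{"tx":0,"ty":0,"tz":0,"twist":6,"fingers":-1},{"tx":0,"ty":0,"tz":0,"twist":7.2,"fingers":-1},{"tx":0,"ty":0,"tz":0,"twist":8.4,"fingers":-1},{"tx":0,"ty":0,"tz":0,"twist":9.6,"fingers":-1},{"tx":0,"ty":0,"tz":0,"twist":10.8,"fingers":-1},{"tx":0,"ty":0,"tz":0,"twist":12,"fingers":-1},{"tx":0,"ty":0,"tz":0,"twist":13.2,"fingers":-1},{"tx":0,"ty":0,"tz":0,"twist":14.4,"fingers":-1},{"tx":0,"ty":0,"tz":0,"twist":14.4,"fingers":-1},{"tx":0,"ty":0,"tz":0,"twist":14.4,"fingers":-1},{"tx":0,"ty":0,"tz":0,"twist":14.4,"fingers":-1}]'
python3 -m crank '[{"tx":0,"ty":0,"tz":0,"twist":0,"fingers":0},{"tx":0,"ty":0,"tz":0,"twist":0,"fingers":0},{"tx":0,"ty":0,"tz":0,"twist":0,"fingers":0},{"tx":0,"ty":0,"tz":0,"twist":0,"fingers":0},{"tx":0,"ty":0,"tz":-1,"twist":0,"fingers":0},{"tx":0,"ty":0,"tz":-2,"twist":0,"fingers":0},{"tx":0,"ty":0,"tz":-4.3,"twist":0,"fingers":0},{"tx":0,"ty":0,"tz":-4.3,"twist":0,"fingers":0},{"tx":0,"ty":0,"tz":-4.3,"twist":0,"fingers":0},{"tx":0,"ty":0,"tz":-4.3,"twist":0,"fingers":0}]'
python3 dial.py w17.png;  python3 asc.py w17.png 165 250 265 365
```

```text
t: 39.8
eef_pos: [0.5322, -0.4242, 0.0724]
orientation: [-3.14, 0.003, 1.815]
wrist_force: [-12.0, -7.6, 5.9]
gripper_width: 0.157
grasp_force: 27.2
t: 40.63
eef_pos: [0.5338, -0.4229, 0.2021]
orientation: [3.14, 0.003, 1.816]
wrist_force: [0.1, 0.2, -0.6]
gripper_width: 0.503
grasp_force: 0.0
[ 0.53315241 -0.42234772  0.20037931] [3.14115135e+00 5.58635076e-04 1.81591876e+00] q6 -1.0028647935394002
red [312 226   6  10  47] [314.3 230.3] [ 0.5419 -0.4635  0.037 ]
white [313 205   4  20  66] [314.6 213.4] ((314.5, 214.5), (19.0, 3.0), 90.0) [[0.537, -0.4417, 0.046], [0.535, -0.4331, 0.072]]
white [322 217   7   7  16] [324.1 220. ] ((324.2500305175781, 219.25003051757812), (2.1213202476501465, 8.485280990600586), 45.0) [[0.5482, -0.4464, 0.046], [0.5452, -0.4373, 0.072]]
165 ---+-.             .......  .#+. .. .--. .####@@@@@@@@@##**************#@#*******+++++++++++++++++++
166 ---+-.            .    .... .++. .  .+##*+@@@@@@@@@@@@@@@@#***********************++++++++++++++++++
167 ---+-.            ...-  ....  .     .##@@@######@@@@@@@@@@@@@#**********************++++++++++++++++
168
[... 7906 characters left out ...]
R--++------+++++------++++++++++++-R---..-------....R++----...--------
244 RRRRRRR----++++----+++++------R--++---R----+++-----+++++++++++++-R--...-------...-R++----...--------
245    RRRR-----+++----+++++---------+----R-----------+++++++++++++--R--...-------...RR++----...--------
246    RRRRRR---+++---++++++----R----+-----------RRRR--++++++++++++-R---...------....R++-----...--------
247    R--+++++++-++--++++++----RR--++-----------RRRRR-++++++++++++-R--....------...-R++----...--R++----
248 ********###*+-++--+++++-----R---++--RR------RR. RR-+++++++++++--R--...------....-R+-----...--@@@@#**
249 ********####*-+---+++++----RRR--+---RR------R.  RR-+++++++++++-----...------....RR+-----..---#@@@#**
```

The pointer line (column 314.5) lines up with the red marker (column 314.3), and their angles about the axis agree to about 1.5°. The gripper is clear of everything, so I'll hand in.

```bash
python3 -c "
from plant import manip
print(manip.sense()['wrist_force']); print(manip.sign_off())"
```

```text
[-0.88255348  0.38464824 -1.53491353]
the job is handed in; nothing more can be done
None
```

I handed the job in at about 41 s of robot time: four tins seated in their own pockets, the bar shut against its stop, the pin's collar on the top knuckle and the pointer at the red marker; sign-off returned no verdict, so I can't confirm it passed.

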